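# Close the drill jig over a cam disc

## Robot

A 6-joint arm with a two-finger parallel gripper is mounted at the origin on the work surface. World frame = base frame: x ahead of the robot, y to its left, z up, the work surface at z = 0. Lengths are in m, angles in rad, forces in N, time in s.
With the tool pointing down it reaches from about 0.375 to 0.975 m from the base axis. Payload 3.8 kg.
Tool frame: the origin (TCP) lies midway between the tips of the shut fingers; the grasp point (between the pads) lies 19 mm behind it; x points along the fingers, z is the direction in which the jaws open and shut, and the axes are right-handed (so a half turn about x gives the same grasp; the last joint's range is limited). The gripper opens to 85 mm and grips with 20 to 120 N. Pads are 22 mm wide; open, the fingers measure 114 mm over their backs; the gripper's body (76 mm by 85 mm) begins 54 mm behind the grasp point. The pads swing forward as they close: fully open they stand 13 mm farther back than shut.
Start: joints at [-1.263, 0.264, 1.604, -0, 1.274, -0.037], TCP at [0.228, -0.635, 0.206] pointing down, gripper open.
Joint ranges: [-2.63, 2.63], [-0.94, 2.18], [0.31, 2.57], [-1.31, 4.45], [0, 2.66], [-2.55, 2.55]. Speed limits (rad/s): [2.57, 2.57, 3.14, 3.14, 3.14, 3.14].

## Interface

Orientations are given as a rotation vector (axis times angle).
In Python, from workcell import * gives the robot as it stands. The module is installed in compiled form; this text tells all that it offers.
- The arm moves only by the tool carry_out, never from a script. Its arguments are lists of equal length, an entry for each row: "offset": the shift along the tool's x, y, z in cm, a list of three; "delta_rot": the turn, a rotation vector about the tool's x, y, z in degrees, a list of three. A call has exactly 5 rows; each row shifts and turns the commanded pose from where the row before left it, along the tool's axes as they then stand; what a row does not reach is not made up. A row lasts 1/12 s, in which the tool goes at most 41.7 mm and 7.16 degrees, less where a joint would pass 70% of its speed; a pose out of reach is approached as far as the arm can. A call is refused whole if a number of a shift passes 4.17 or a number of a turn 7.16, either way. A call with a gripper value outside its range is refused whole. "fingers" is the opening, from -1 (shut) to 1 (fully open), set as the call begins (left out, the last holds). The fingers move at their own pace and stop on an object; "newtons" is the grip in N (left out, the last holds). Time passes only in rows, so rows that do not move let the fingers close, or fill a call up. It gives the time, the measured TCP pose, the force and the opening at its end, in the units of the state.
- read_state(): the state, without advancing time (a new reading comes with each control period).
- read_camera(name): name is "scene" or "top" or "wrist"; returns (picture, depth): 480x640x3 uint8, red, green, blue; 480x640 float32, m along the optical axis (not along the pixel's ray), 0 where there is no reading.
- get_calibration(name): a dict with "fx", "fy", "cx", "cy" (pixels), "R" (3x3) and "t" (3): a world point X has camera coordinates R X + t; the wrist camera has in their place "mount" (4x4, takes a point from camera to tool coordinates, whose origin is the TCP and whose axes are the tool frame's). Camera axes: x right, y down, z forward; pixel columns grow to the right and rows downward; lengths in m; the calibration is good to about 2 mm. A picture is of the moment at which its call begins: read the wrist's pose just before it. get_calibration takes no time and is no camera call.
- finish_job(): hands the job in, once; it reports no verdict.
The state is a dict: "time": time; "q": joint angles; "joint_vel": joint speeds; "joint_torque": joint torques, N m; "tool_pos": TCP position; "tcp_rot": TCP orientation; "wrist_force": force on the tool from outside, world axes, zero at the start; "torque": the same for the moment, N m; "width": opening from 0.0 (shut) to 1.0 (fully open).
Only numpy, scipy, OpenCV 4.12 (cv2) and the standard library are available. Lean on these libraries where they do the work, as an engineer would, in place of code of your own. Each camera call takes 0.05 s, during which the arm holds its last target. There are 200 camera calls.

## Task

Get the drill jig ready for drilling: push the brass cam disc that lies on the jig's grey base along the base until it rests against both short stop pins, then fit the loose aluminium drill plate over the jig's two tall guide pins, keeping it level and lowering it under control rather than dropping it, until it is fully home on the pin collars. Let go of it, with the disc still against both stop pins under it, and leave the other things on the bench where they are.

Things in the scene. Friction and masses are not known exactly. Their poses are not given: they have to be found in the camera images.
- jig: Jig base, fixed to the bench: grey steel slab 150 mm (x) by 200 mm (y), 20 mm thick, reaching from x = -95 to +55 and y = -100 to +100 mm. Origin on the bench under the nest's centre; z up, x away from the robot (within 0.35 rad) towards the stop pins. Stands left or right of the robot's centre line. Nothing but the disc lies on the slab on the -x side of the guide pins.
- jig_nest (a point): Centre of the nest, on the slab's top face (20 mm above the bench), axes as the jig. A disc of 80 mm diameter centred here touches both stop pins. The stop pins are 12 mm in diameter, stand 10 mm above the slab, and are centred at x = +32.5, y = +32.5 and -32.5 mm from this point.
- jig_pin_a (a point): Tip of one bright steel guide pin, 16 mm in diameter, 80 mm from the nest's centre on the jig's +y side; 75 mm above the bench. The top 12 mm taper to 6 mm. Round its foot is a dark collar 28 mm in diameter whose top, the plate's seat, is 34 mm above the bench.
- jig_pin_b (a point): Tip of the other guide pin, the same but on the jig's -y side (80 mm from the nest's centre).
- cam_disc_mid (a point): The brass cam disc to be drilled: solid flat round blank, 80 mm in diameter, 12 mm thick, 0.5 kg, lying on the slab and free to slide (friction about 0.6). The point is its centre, half-way up, 6 mm over the slab's top. It starts 20 to 40 mm from the nest on the jig's -x side and up to 12 mm to either side.
- drill_plate_grip (a point): Centre of the drill plate's black handle bar: 70 mm long along the plate's x, 16 mm wide (y), 18 mm high, on a post at each end, standing across the plate's middle over its centre of mass. The point is 27 mm above the plate's top face and 41 mm above its underside; z up. With the plate home it is 75 mm above the bench, over the nest's centre.
- drill_plate: The loose drill plate, flat on the bench at the place the jig does not take: aluminium, 80 mm (x) by 190 mm (y), 14 mm thick, 0.5 to 0.8 kg; origin at the centre of its underside. Two brass-ringed through holes of 17.8 mm at x = 0, y = +80 and -80 mm; four dark drill bushes flush in it. It fits either way round; its yaw is within 0.5 rad of the world's.
- door_catch: Bystander: steel door catch, 120 x 34 x 35 mm, origin under its middle.
- contact_block: Bystander: brown contact block with brass strips, 90 x 44 x 38 mm, lying between the two work places, origin under its middle.
- spare_disc: Bystander: a second brass disc like the first, 80 mm across and 12 mm thick, lying on the bench beyond the work places, origin under its middle.
- slug: Bystander: dark iron counterweight slug standing upright, 56 mm in diameter, 84 mm tall, 1.4 kg, origin under its middle.
- screwdriver: Bystander: screwdriver about 200 mm long lying at the left.
- hammer: Bystander: hammer about 260 mm long lying at the right.
- cutting_oil: Bystander: green plastic bottle standing, 60 mm in diameter, 150 mm tall, origin under its middle.
Things that resemble listed ones, but are neither listed nor needed, are in the scene too. What is shaped like the part that bears cam_disc_mid but pink or red is not meant.

How it is judged:
By the outcome, as a careful person would: the job done as asked, in the order asked, and still so for the second after the job is handed in, with the robot touching nothing.
It also fails if it takes over 58 s, if anything falls off the work surface, if the arm or the gripper's body presses on something with over 40 N, if the wrist force passes 120 N, or if a joint passes its speed limit or range.

## Working session

There is one attempt and no reset: what is moved stays moved. The work goes in short steps, Python scripts to look and compute and a tool call to move; the robot and the scene stay as the last step left them, time stands still between calls to the robot, and variables do not carry over. Pictures are saved under pics/ and viewed, about 8 in all and at most 12, crops included, and the job is handed in when it is done.

Besides the shell and the picture viewer there is one more tool, called by a JSON object that holds its "api" and its "payload", one argument or row to a line. carry_out: Moves the arm, as the interface text tells. Its arguments: {"type":"object","properties":{"offset":{"type":"array"},"delta_rot":{"type":"array"},"fingers":{"type":"number"},"newtons":{"type":"number"}},"required":["offset","delta_rot"]}

```bash
mkdir -p pics
cat > h.py <<'E'
import numpy as np, cv2
from scipy.spatial.transform import Rotation as Ro
from workcell import *
def snap(name):
    s=read_state(); im,d=read_camera(name); return s,im,d
def tool(s): 
    T=np.eye(4); T[:3,:3]=Ro.from_rotvec(s["tcp_rot"]).as_matrix(); T[:3,3]=s["tool_pos"]; return T
def cam(name,s):
    c=get_calibration(name)
    if name=="wrist":
        W=tool(s)@np.array(c["mount"])
    else:
        W=np.eye(4); R=np.array(c["R"]); W[:3,:3]=R.T; W[:3,3]=-R.T@np.array(c["t"])
    return c,W
def ray(name,s,uv,z):
    c,W=cam(name,s); uv=np.atleast_2d(uv).astype(float)
    r=np.c_[(uv[:,0]-c["cx"])/c["fx"],(uv[:,1]-c["cy"])/c["fy"],np.ones(len(uv))]@W[:3,:3].T
    return W[:3,3]+r*((z-W[2,3])/r[:,2])[:,None]
def pts(name,s,d):
    c,W=cam(name,s); v,u=np.mgrid[:480,:640]
    P=np.stack([(u-c["cx"])/c["fx"]*d,(v-c["cy"])/c["fy"]*d,d],-1)
    return P@W[:3,:3].T+W[:3,3]
def proj(name,s,X):
    c,W=cam(name,s); p=(np.atleast_2d(X)-W[:3,3])@W[:3,:3]
    return np.c_[p[:,0]/p[:,2]*c["fx"]+c["cx"],p[:,1]/p[:,2]*c["fy"]+c["cy"]]
def save(im,f): cv2.imwrite("pics/"+f,cv2.cvtColor(im,cv2.COLOR_RGB2BGR))
E
python3 - <<'E'
from h import *
np.set_printoptions(precision=4,suppress=True)
s,im,d=snap("top"); save(im,"top.png"); np.savez("top",im=im,d=d)
print(s); print(tool(s)); c=get_calibration("wrist"); print(c)
for n in("top","scene"): print(n,cam(n,s)[1],cam(n,s)[0]["fx"])
E
```

```text
{'time': 0.0, 'q': array([-1.2629,  0.2648,  1.6054, -0.    ,  1.2737, -0.0369]), 'joint_vel': array([ 0.0014, -0.0001,  0.0002,  0.0002, -0.0014, -0.    ]), 'joint_torque': array([  0.0022, -51.511 , -36.7312,   0.0001,   0.013 ,   0.    ]), 'tool_pos': array([ 0.2279, -0.6345,  0.2048]), 'tcp_rot': array([ 0.953 ,  1.3547, -0.9507]), 'wrist_force': array([-0.489 , -0.0526, -0.0367]), 'torque': array([-0.0257, -0.0054,  0.0075]), 'width': 1.000082740791079}
[[-0.0007  0.9411  0.338   0.2279]
 [ 0.0022  0.338  -0.9411 -0.6345]
 [-1.      0.0001 -0.0023  0.2048]
 [ 0.      0.      0.      1.    ]]
{'fx': 360.71870777825046, 'fy': 360.71870777825046, 'cx': 318.9290050810906, 'cy': 244.0026915433915, 'mount': array([[ 0.0005, -0.2581,  0.9661, -0.1678],
       [ 0.0009, -0.9661, -0.2581,  0.0643],
       [ 1.    ,  0.001 , -0.0002, -0.0001],
       [ 0.    ,  0.    ,  0.    ,  1.    ]])}
top [[-0.0034 -0.9772  0.2121  0.3469]
 [-1.      0.0025 -0.0045 -0.0007]
 [ 0.0039 -0.2121 -0.9772  1.1954]
 [ 0.      0.      0.      1.    ]] 541.7639250175052
scene [[-0.3026  0.5181 -0.8     1.6196]
 [ 0.953   0.1515 -0.2624  0.3308]
 [-0.0147 -0.8418 -0.5396  0.7946]
 [ 0.      0.      0.      1.    ]] 585.7950665581973
```

View pics/top.png

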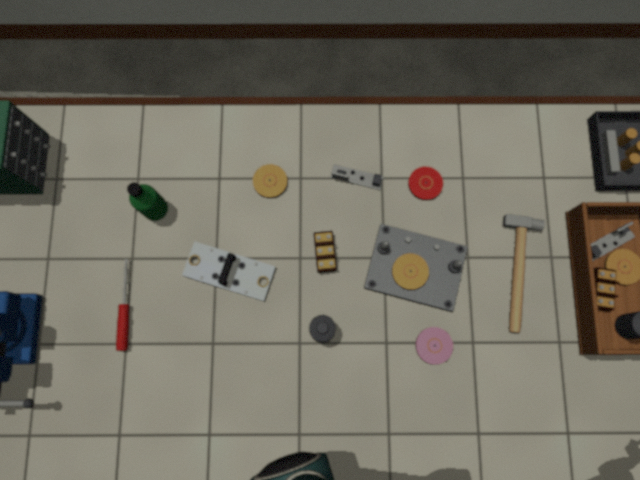

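The top view shows the grey jig at about (417,267) with a brass disc at (410,271) and guide pins near (384,246) and (457,266). The drill plate is at (229,270), with its black handle at (229,269).

Look-alikes for the disc are the spare brass disc (270,181), the one in the tray (625,265), the red one (425,183) and the pink one (434,346). I choose the brass one lying on the slab at (410,271). The only plate with a handle is at (229,270).

```bash
cat > m.py <<'E'
from h import *
np.set_printoptions(precision=4,suppress=True)
z=np.load("top.npz"); im,d=z["im"],z["d"]; s=read_state(); P=pts("top",s,d)
hsv=cv2.cvtColor(im,cv2.COLOR_RGB2HSV)
def blobs(m,name,zt,amin=150):
    n,l,st,c=cv2.connectedComponentsWithStats(m.astype(np.uint8))
    for i in range(1,n):
        if st[i,4]>amin and st[i,4]<20000: print(name,st[i,4],c[i],ray("top",s,c[i],zt)[0],"z",np.median(P[l==i][:,2]))
blobs((hsv[...,1]>110)&(abs(hsv[...,0].astype(int)-20)<7)&(hsv[...,2]>100),"brass",0.032,400)
X,Y,Z=P[...,0],P[...,1],P[...,2]
# slab, plate, tall bits by height
for nm,box,lo,hi in(("slab",(360,470,220,315),.012,.027),("plate",(178,280,238,304),.008,.02),("handle",(178,280,238,304),.03,.07),("pins",(360,470,220,315),.05,.09)):
    u0,u1,v0,v1=box; m=np.zeros(Z.shape,bool); m[v0:v1,u0:u1]=((Z>lo)&(Z<hi))[v0:v1,u0:u1]
    n,l,st,c=cv2.connectedComponentsWithStats(m.astype(np.uint8))
    for i in range(1,n):
        if st[i,4]>8:
            q=P[l==i]; r=cv2.minAreaRect(q[:,:2].astype(np.float32)*1000); print(nm,st[i,4],c[i],q.mean(0),r)
c=np.hstack([cv2.resize(im[225:315,355:475],(480,360),interpolation=2)]); save(c,"jigcrop.png")
E
python3 m.py
```

```text
brass 853 [269.7069 180.6975] [0.7464 0.1161 0.032 ] z 0.013188669110673068
brass 1928 [620.93  277.986] [ 0.5228 -0.6507  0.032 ] z 0.022762420630991653
brass 987 [410.0557 271.1844] [ 0.5391 -0.1928  0.032 ] z 0.033341828980538946
slab 4724 [417.0823 267.217 ] [ 0.55   -0.2103  0.0212] ((551.7208251953125, -208.83937072753906), (200.3189239501953, 151.3428955078125), 74.64022827148438)
plate 2676 [229.102  271.1712] [0.5431 0.2037 0.0149] ((544.460205078125, 205.1366424560547), (192.5810546875, 80.77984619140625), 72.41688537597656)
handle 280 [226.3643 268.8714] [0.5425 0.2037 0.0487] ((543.8985595703125, 204.35537719726562), (17.27758026123047, 69.65917205810547), 71.22368621826172)
pins 59 [384.9831 244.9831] [ 0.5898 -0.1355  0.0675] ((591.3640747070312, -136.7222442626953), (14.682050704956055, 15.496461868286133), 41.97690200805664)
pins 60 [457.9667 264.0667] [ 0.5481 -0.2888  0.068 ] ((548.8696899414062, -289.85931396484375), (14.965481758117676, 12.528721809387207), 46.5062255859375)
```

View pics/jigcrop.png

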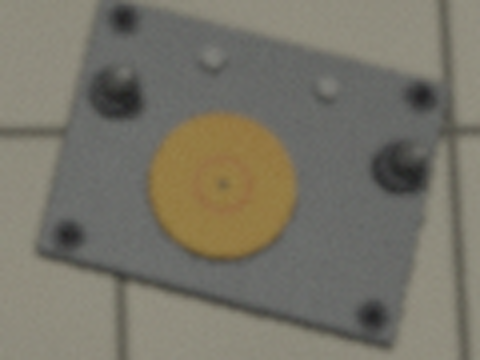

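The crop shows the brass disc at crop (223,184) on the grey slab. The guide pins stand on dark collars at (118,85) and (402,165), and the two stop pins are at (211,58) and (327,87). The choice is confirmed and the measurements match the spec:
- The slab measures 200x151 mm.
- The pins are about 159 mm apart.
- The disc is at jig coordinates (-36, +12).

I'll push with the half-open jaws as a cradle, with tool y along jig +x.

```bash
cat >> h.py <<'E'
def plan(tgt,yaw,n,s=None):
    """rows (cm, deg) from measured pose to target pose: tool x down, tool y at yaw (deg)"""
    s=s or read_state(); T=tool(s); a=np.radians(yaw)
    Rt=np.c_[[0,0,-1],[np.cos(a),np.sin(a),0],[np.sin(a),-np.cos(a),0]]
    rv=Ro.from_matrix(T[:3,:3].T@Rt).as_rotvec()/n; step=(np.array(tgt)-T[:3,3])/n; R=T[:3,:3].copy()
    off=[]
    for i in range(n):
        off.append((np.round(R.T@step*100,2)+0).tolist()); R=R@Ro.from_rotvec(rv).as_matrix()
    print("t",s["time"],"rot",np.round(np.degrees(rv),2)); print(off)
E
python3 - <<'E'
from h import *
plan([.479,-.176,.20],-15.4,15)
E
```

```text
t 0.05 rot [ 2.34 -0.01  0.  ]
[[0.04, 2.61, -2.31], [0.04, 2.51, -2.42], [0.04, 2.41, -2.52], [0.04, 2.31, -2.61], [0.04, 2.2, -2.71], [0.04, 2.08, -2.79], [0.04, 1.97, -2.88], [0.04, 1.85, -2.95], [0.04, 1.73, -3.03], [0.03, 1.6, -3.1], [0.03, 1.47, -3.16], [0.03, 1.34, -3.22], [0.03, 1.21, -3.27], [0.03, 1.08, -3.31], [0.03, 0.94, -3.36]]
```

{"api": "carry_out", "payload": {
  "offset": [
    [0, 2.6, -2.3],
    [0, 2.5, -2.4],
    [0, 2.4, -2.5],
    [0, 2.3, -2.6],
    [0, 2.2, -2.7]
  ],
  "delta_rot": [
    [2.3, 0, 0],
    [2.3, 0, 0],
    [2.3, 0, 0],
    [2.3, 0, 0],
    [2.3, 0, 0]
  ],
  "fingers": -0.1,
  "newtons": 40
}}

```text
time: 0.47
tool_pos: [0.3115, -0.4811, 0.2052]
tcp_rot: [1.105, 1.274, -1.104]
wrist_force: [0.6, 0.0, 0.7]
width: 0.446
```

{"api": "carry_out", "payload": {
  "offset": [
    [0, 2.1, -2.8],
    [0, 2.0, -2.9],
    [0, 1.8, -3.0],
    [0, 1.7, -3.0],
    [0, 1.6, -3.1]
  ],
  "delta_rot": [
    [2.4, 0, 0],
    [2.4, 0, 0],
    [2.4, 0, 0],
    [2.4, 0, 0],
    [2.4, 0, 0]
  ]
}}

```text
time: 0.88
tool_pos: [0.3945, -0.3275, 0.2055]
tcp_rot: [1.259, 1.178, -1.259]
wrist_force: [0.6, -0.2, 0.7]
width: 0.452
```

{"api": "carry_out", "payload": {
  "offset": [
    [0, 1.5, -3.2],
    [0, 1.3, -3.2],
    [0, 1.2, -3.3],
    [0, 1.1, -3.3],
    [0, 0.9, -3.3]
  ],
  "delta_rot": [
    [2.4, 0, 0],
    [2.4, 0, 0],
    [2.4, 0, 0],
    [2.4, 0, 0],
    [2.3, 0, 0]
  ]
}}

```text
time: 1.3
tool_pos: [0.4782, -0.175, 0.2056]
tcp_rot: [1.409, 1.067, -1.409]
wrist_force: [0.4, -0.8, 0.3]
width: 0.446
```

```bash
cat > w1.py <<'E'
from h import *
np.set_printoptions(precision=4,suppress=True)
s,im,d=snap("wrist"); save(im,"w1.png"); np.savez("w1",im=im,d=d); print(s); print(tool(s))
P=pts("wrist",s,d); Z=P[...,2]; hsv=cv2.cvtColor(im,cv2.COLOR_RGB2HSV)
m=(hsv[...,1]>110)&(abs(hsv[...,0].astype(int)-20)<7)&(hsv[...,2]>60)
n,l,st,c=cv2.connectedComponentsWithStats(m.astype(np.uint8))
for i in range(1,n):
    if st[i,4]>400:
        cn=max(cv2.findContours((l==i).astype(np.uint8),0,1)[0],key=cv2.contourArea)
        q=ray("wrist",s,cn[:,0],.032)[:,:2]
        print("brass",st[i],np.median(Z[l==i]),cv2.minEnclosingCircle((q*1000).astype(np.float32)))
m=((Z>.06)&(Z<.085)); n,l,st,c=cv2.connectedComponentsWithStats(m.astype(np.uint8))
for i in range(1,n):
    if st[i,4]>30: q=P[l==i]; print("tall",st[i],q[:,2].max(),ray("wrist",s,c[i],.07),np.median(q,0))
E
python3 w1.py
```

```text
{'time': 1.3, 'q': array([-0.3998, -0.0515,  1.9521,  0.    ,  1.2418,  1.4461]), 'joint_vel': array([ 0.8062,  0.1009, -0.0942, -0.0035, -0.0107,  1.2735]), 'joint_torque': array([ -3.7981, -34.7077, -35.4401,   0.0474,   0.225 ,  -1.3159]), 'tool_pos': array([ 0.4782, -0.175 ,  0.2056]), 'tcp_rot': array([ 1.4087,  1.0671, -1.4094]), 'wrist_force': array([ 0.4402, -0.8062,  0.2574]), 'torque': array([-0.004 , -0.012 ,  0.0047]), 'width': 0.4462850034344243}
[[-0.0008  0.9624 -0.2716  0.4782]
 [ 0.0003 -0.2716 -0.9624 -0.175 ]
 [-1.     -0.0008 -0.0001  0.2056]
 [ 0.      0.      0.      1.    ]]
brass [ 549    0   33  218 4855] 0.020564511757872994 ((506.73193359375, -409.99774169921875), 93.44537353515625)
brass [ 70 103  47  37 794] 0.02904725908661579 ((617.7818603515625, -4.046355724334717), 20.40880012512207)
brass [ 272  102   85   89 5859] 0.03230058526531743 ((541.013427734375, -188.33531188964844), 39.37449645996094)
brass [ 81 134  53  37 857] 0.02950657251802885 ((588.7682495117188, -4.539468288421631), 23.59235954284668)
brass [ 97 165  52  36 819] 0.02945688662249446 ((559.2822265625, -6.967010498046875), 23.6932430267334)
tall [420  92  22  22 354] 0.07682420358405356 [[ 0.549  -0.2868  0.07  ]] [ 0.5489 -0.2865  0.0701]
tall [223  94  21  21 347] 0.07664384892464288 [[ 0.5901 -0.1364  0.07  ]] [ 0.5899 -0.1368  0.0704]
tall [ 127  308   64   41 1632] 0.084870576639958 [[ 0.4262 -0.0054  0.07  ]] [ 0.4275 -0.0086  0.0733]
```

View pics/w1.png

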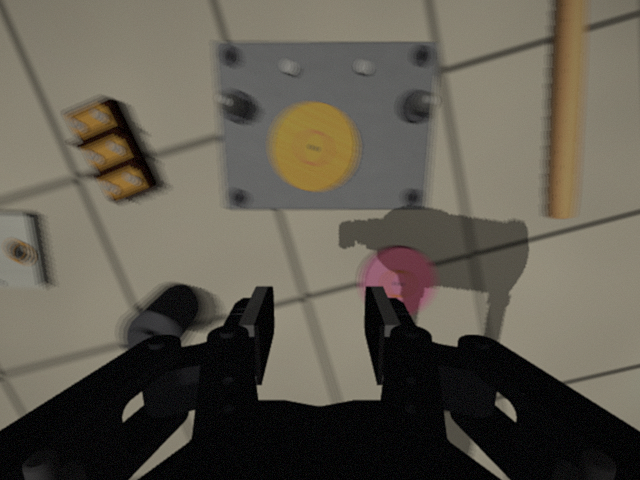

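The wrist view shows the disc at (315,146), guide pins at (430,105) and (233,105), stop pins at (290,67) and (365,67), and fingertips at (262,290) and (377,290). The arm was still moving, so I'll measure again once it is still and lower.

{"api": "carry_out", "payload": {
  "offset": [
    [2, 0, 0],
    [3, 0, 0],
    [2.5, 0, 0],
    [0, 0, 0],
    [0, 0, 0]
  ],
  "delta_rot": [
    [0, 0, 0],
    [0, 0, 0],
    [0, 0, 0],
    [0, 0, 0],
    [0, 0, 0]
  ]
}}

```text
time: 1.77
tool_pos: [0.4761, -0.1762, 0.1293]
tcp_rot: [1.406, 1.072, -1.411]
wrist_force: [-0.0, 0.9, -0.1]
width: 0.448
```

```bash
cat > jig.py <<'E'
from h import *
np.set_printoptions(precision=4,suppress=True)
def jig(s,im,d,zb=.032):
    P=pts("wrist",s,d); Z=P[...,2]; hsv=cv2.cvtColor(im,cv2.COLOR_RGB2HSV)
    m=(hsv[...,1]>110)&(abs(hsv[...,0].astype(int)-20)<7)&(hsv[...,2]>60)
    n,l,st,c=cv2.connectedComponentsWithStats(m.astype(np.uint8)); D=None
    for i in range(1,n):
        if st[i,4]>2500:
            cn=max(cv2.findContours((l==i).astype(np.uint8),0,1)[0],key=cv2.contourArea)
            q=ray("wrist",s,cn[:,0],zb)[:,:2]; o,r=cv2.minEnclosingCircle((q*1000).astype(np.float32))
            print("brass",st[i],np.median(Z[l==i]),o,r)
            if abs(r-40)<3: D=np.array(o)/1000
    m=((Z>.060)&(Z<.08)); n,l,st,c=cv2.connectedComponentsWithStats(m.astype(np.uint8)); pins=[]
    for i in range(1,n):
        if 100<st[i,4]<3000:
            p=ray("wrist",s,c[i],.07)[0,:2]; print("tall",st[i],p); pins.append(p)
    return D,pins
def frame(pins,D=None):
    a,b=sorted(pins,key=lambda p:-p[1])
    yv=(a-b)/np.linalg.norm(a-b); xv=np.array([yv[1],-yv[0]]); N=(a+b)/2
    print("span",np.linalg.norm(a-b),"nest",N,"yaw",np.degrees(np.arctan2(xv[1],xv[0])))
    if D is not None: print("disc in jig mm",1000*xv@(D-N),1000*yv@(D-N))
    return N,xv,yv
E
cat > w2.py <<'E'
from jig import *
s,im,d=snap("wrist"); np.savez("w2",im=im,d=d); save(im,"w2.png"); print(tool(s),s["joint_vel"])
D,p=jig(s,im,d)
p=[q for q in p if .5<q[0]<.65 and q[1]<-.1]
if len(p)==2: frame(p,D)
E
python3 w2.py
```

```text
[[-0.0047  0.963  -0.2695  0.4761]
 [ 0.0019 -0.2695 -0.963  -0.1762]
 [-1.     -0.005  -0.0006  0.1293]
 [ 0.      0.      0.      1.    ]] [-0.0026 -0.0294 -0.0589  0.0003 -0.0007  0.0014]
brass [ 612    0   28  234 4153] 0.019999302537955177 (492.35595703125, -410.3660888671875) 78.94332885742188
brass [  261    86   113   116 10059] 0.03226245597224986 (539.4544067382812, -192.58375549316406) 39.873233795166016
tall [187  71  29  30 659] [ 0.5898 -0.137 ]
tall [453  70  30  30 677] [ 0.549  -0.2865]
tall [ 70 348  56  38 733] [0.4373 0.0017]
tall [122 392  21  30 291] [ 0.3958 -0.01  ]
span 0.15493894841737121 nest [ 0.5694 -0.2117] yaw -15.272461150039435
disc in jig mm -33.89343800744519 10.602407439821004
```

{"api": "carry_out", "payload": {
  "offset": [
    [2.5, 0, 0],
    [3, 0, 0],
    [2.5, 0, 0],
    [1.5, 0, 0],
    [0.4, 0, 0]
  ],
  "delta_rot": [
    [0, 0, 0],
    [0, 0, 0],
    [0, 0, 0],
    [0, 0, 0],
    [0, 0, 0]
  ]
}}

```text
time: 2.23
tool_pos: [0.4774, -0.1769, 0.0313]
tcp_rot: [1.407, 1.069, -1.409]
wrist_force: [-0.2, 0.5, -0.2]
width: 0.447
```

{"api": "carry_out", "payload": {
  "offset": [
    [0.2, 0, 0],
    [0.2, 0, 0],
    [0.1, 0, 0],
    [0, 0, 0],
    [0, 0, 0]
  ],
  "delta_rot": [
    [0, 0, 0],
    [0, 0, 0],
    [0, 0, 0],
    [0, 0, 0],
    [0, 0, 0]
  ]
}}

```text
time: 2.65
tool_pos: [0.4791, -0.1773, 0.0284]
tcp_rot: [1.408, 1.065, -1.406]
wrist_force: [-0.2, 0.6, 0.2]
width: 0.453
```

Run:
```python
from jig import *
s,im,d=snap("wrist"); save(im,"w3.png"); T=tool(s);print(T,s["wrist_force"])
c,W=cam("wrist",s)
P=pts("wrist",s,d)
# fingertip points in the tool frame: nearest to tip
Q=(P-T[:3,3])@T[:3,:3]; m=(d>0)&(abs(Q[...,1])<.03)&(abs(Q[...,2])<.06)&(P[...,2]>.021)&(P[...,2]<.08)
q=Q[m]; 
for sg in(1,-1):
    k=q[q[:,2]*sg>0]; print(len(k), k.max(0),k.min(0))
```

```text
[[ 0.002   0.963  -0.2696  0.4791]
 [-0.0009 -0.2696 -0.963  -0.1773]
 [-1.      0.0022  0.0003  0.0284]
 [ 0.      0.      0.      1.    ]] [-0.195   0.566   0.2064]
2070 [0.0075 0.03   0.06  ] [-0.0516 -0.0123  0.    ]
2186 [ 0.0075  0.0299 -0.    ] [-0.0516 -0.0126 -0.06  ]
```

View pics/w3.png

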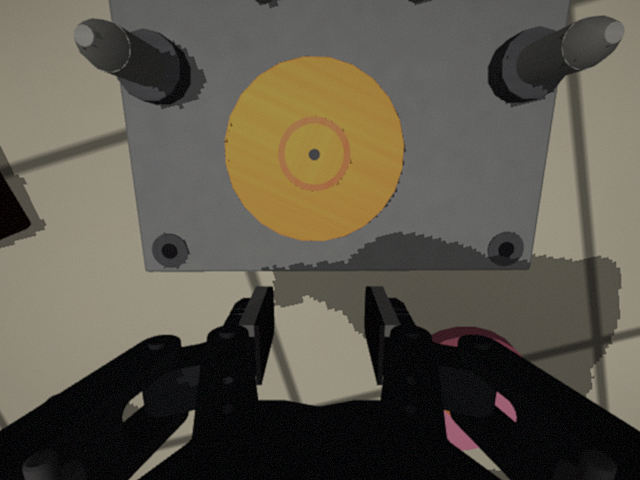

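The view shows the disc at (314,154), centred between the jaw fingers at (262,290) and (377,290), which are just behind the slab edge. I'll lower a little and push.

{"api": "carry_out", "payload": {
  "offset": [
    [0.3, 0, 0],
    [0.25, 0, 0],
    [0, 0.5, 0],
    [0, 0.5, 0],
    [0, 0.5, 0]
  ],
  "delta_rot": [
    [0, 0, 0],
    [0, 0, 0],
    [0, 0, 0],
    [0, 0, 0],
    [0, 0, 0]
  ]
}}

```text
time: 3.12
tool_pos: [0.4931, -0.1811, 0.0216]
tcp_rot: [1.407, 1.067, -1.407]
wrist_force: [0.6, 1.1, -0.7]
width: 0.448
```

{"api": "carry_out", "payload": {
  "offset": [
    [0, 0.5, 0.1],
    [0, 0.5, 0.2],
    [0, 0.5, 0.2],
    [0, 0.5, 0.2],
    [0, 0.5, 0.2]
  ],
  "delta_rot": [
    [0, 0, 0],
    [0, 0, 0],
    [0, 0, 0],
    [0, 0, 0],
    [0, 0, 0]
  ]
}}

```text
time: 3.53
tool_pos: [0.5147, -0.1967, 0.0217]
tcp_rot: [1.407, 1.067, -1.407]
wrist_force: [-0.0, 0.9, 0.3]
width: 0.449
```

```bash
cat > w4.py <<'E'
from jig import *
s,im,d=snap("wrist"); save(im,"w4.png"); print(tool(s),s["wrist_force"])
D,p=jig(s,im,d)
p=[q for q in p if .5<q[0]<.65 and q[1]<-.1]
N=np.array([.571,-.213]); a=np.radians(-15.3); x=np.array([np.cos(a),np.sin(a)]); y=np.array([-x[1],x[0]])
for q in (D,s["tool_pos"][:2]): 
    if q is not None: print("jig mm",1000*x@(q-N),1000*y@(q-N))
if len(p)==2: frame(p,D)
E
python3 w4.py
```

```text
[[ 0.      0.9629 -0.2697  0.5147]
 [-0.     -0.2697 -0.9629 -0.1967]
 [-1.      0.0001  0.      0.0217]
 [ 0.      0.      0.      1.    ]] [-0.0115  0.8511  0.338 ]
brass [  207   153   176   169 19016] 0.03214200367629513 (539.8087768554688, -192.85818481445312) 39.81787872314453
brass [ 265  213   59   59 2605] 0.03303324142457825 (539.6295776367188, -192.39988708496094) 13.745956420898438
tall [ 521  142   64   48 2254] [ 0.5508 -0.2859]
tall [  52  145   64   48 2245] [ 0.5909 -0.1391]
tall [ 223  293   48   81 1209] [ 0.5252 -0.1759]
tall [ 367  293   48   80 1212] [ 0.5127 -0.2206]
jig mm -35.40060787967921 11.197414075127192
jig mm -58.56729931774642 0.8283329856155994
```

View pics/w4.png

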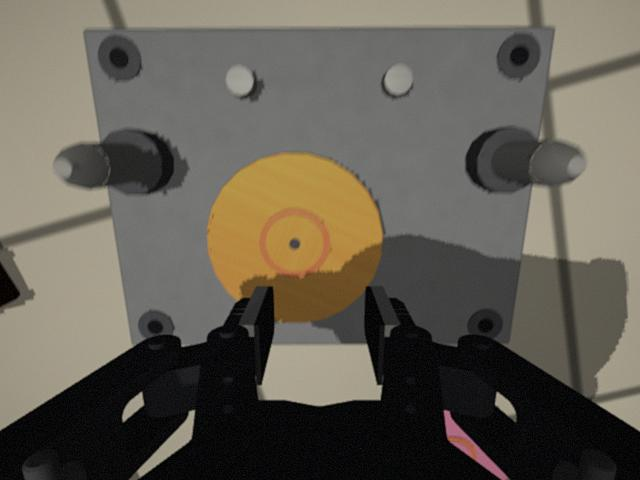

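The view shows the fingertips at (262,290) and (377,290) overlapping the unmoved disc at (295,243), so the half-open tips stand above the disc's top. I'll measure their height from depth.

Run:
```python
from jig import *
s,im,d=snap("wrist"); T=tool(s); P=pts("wrist",s,d); Q=(P-T[:3,3])@T[:3,:3]*1000
print(s["tool_pos"])
for v in (286,288,290,293,297,305,320,340):
    print(v,[tuple(np.round([*Q[v,u],P[v,u,2]*1000],1)) for u in (258,264,269,371,377,382)])
```

```text
[ 0.5157 -0.1975  0.0219]
286 [(np.float64(-10.7), np.float64(2.1), np.float64(-27.9), np.float64(32.6)), (np.float64(-10.5), np.float64(2.1), np.float64(-25.1), np.float64(32.5)), (np.float64(-10.5), np.float64(2.1), np.float64(-22.8), np.float64(32.5)), (np.float64(2.5), np.float64(-3.0), np.float64(26.7), np.float64(19.4)), (np.float64(2.0), np.float64(-2.8), np.float64(29.7), np.float64(20.0)), (np.float64(1.5), np.float64(-2.6), np.float64(32.1), np.float64(20.4))]
288 [(np.float64(-32.9), np.float64(10.1), np.float64(-23.9), np.float64(54.8)), (np.float64(-33.8), np.float64(10.5), np.float64(-21.4), np.float64(55.7)), (np.float64(-33.4), np.float64(10.3), np.float64(-19.4), np.float64(55.4)), (np.float64(-32.7), np.float64(10.1), np.float64(21.3), np.float64(54.7)), (np.float64(-32.1), np.float64(9.8), np.float64(23.9), np.float64(54.1)), (np.float64(-32.1), np.float64(9.9), np.float64(25.9), np.float64(54.1))]
290 [(np.float64(-34.6), np.float64(10.0), np.float64(-23.6), np.float64(56.6)), (np.float64(-35.8), np.float64(10.4), np.float64(-21.1), np.float64(57.8)), (np.float64(
[... 1861 characters left out ...]
7), np.float64(63.1)), (np.float64(-47.6), np.float64(3.6), np.float64(19.5), np.float64(69.6)), (np.float64(-59.5), np.float64(9.6), np.float64(19.6), np.float64(81.5)), (np.float64(-60.2), np.float64(10.0), np.float64(21.1), np.float64(82.2))]
340 [(np.float64(-64.9), np.float64(5.3), np.float64(-18.9), np.float64(86.8)), (np.float64(-54.4), np.float64(-0.7), np.float64(-18.7), np.float64(76.3)), (np.float64(-41.7), np.float64(-8.0), np.float64(-18.9), np.float64(63.6)), (np.float64(-48.6), np.float64(-4.0), np.float64(19.7), np.float64(70.5)), (np.float64(-60.7), np.float64(2.9), np.float64(19.7), np.float64(82.7)), (np.float64(-63.8), np.float64(4.8), np.float64(20.8), np.float64(85.8))]
```

Depth puts the half-open tips about 33 mm behind the TCP, which is more than stated. I'll back off, shut the jaws and measure again.

{"api": "carry_out", "payload": {
  "offset": [
    [-2, 0, 0],
    [-2, -0.5, 0],
    [0, -1, -0.5],
    [0, -1, -0.5],
    [0, -1, 0]
  ],
  "delta_rot": [
    [0, 0, 0],
    [0, 0, 0],
    [0, 0, 0],
    [0, 0, 0],
    [0, 0, 0]
  ],
  "fingers": -1
}}

```text
time: 4.05
tool_pos: [0.4817, -0.1759, 0.061]
tcp_rot: [1.407, 1.069, -1.408]
wrist_force: [-1.2, -0.8, 0.4]
width: 0.002
```

{"api": "carry_out", "payload": {
  "offset": [
    [0, 0, 0],
    [0, 0, 0],
    [0, 0, 0],
    [0, 0, 0],
    [0, 0, 0]
  ],
  "delta_rot": [
    [0, 0, 0],
    [0, 0, 0],
    [0, 0, 0],
    [0, 0, 0],
    [0, 0, 0]
  ]
}}

```text
time: 4.47
tool_pos: [0.4834, -0.1774, 0.0615]
tcp_rot: [1.407, 1.067, -1.408]
wrist_force: [-0.4, -0.8, 0.4]
width: -0.001
```

Run:
```python
from jig import *
s,im,d=snap("wrist"); save(im,"w5.png"); T=tool(s); P=pts("wrist",s,d); Q=(P-T[:3,3])@T[:3,:3]*1000
print(s["tool_pos"],s["width"])
for u in (305,312,319,326,333):
    c=Q[:,u]; ok=(c[:,0]>-70)&(P[:,u,2]>.045)&(abs(c[:,1])<20)
    v=np.where(ok)[0]; print(u,v[:1],c[v[:1]].round(1), c[v[4:5]].round(1))
for v in (250,270,290): # finger front extents in z
    ok=(P[v,:,2]>.045)&(abs(Q[v,:,2])<30)&(abs(Q[v,:,1])<20); u=np.where(ok)[0]
    if len(u): print(v,u[0],u[-1],Q[v,u[0]].round(1),Q[v,u[-1]].round(1))
```

```text
[ 0.4834 -0.1774  0.0615] -0.001026686350657629
305 [286] [[-31.3  10.3  -5.2]] [[-34.5   9.9  -5. ]]
312 [286] [[-30.3   9.9  -2.3]] [[-34.8  10.1  -2.3]]
319 [286] [[-30.5  10.    0.5]] [[-35.1  10.2   0.5]]
326 [286] [[-29.5   9.6   3.4]] [[-34.2   9.8   3.3]]
333 [286] [[-30.6  10.1   6.2]] [[-34.3   9.9   6.1]]
290 302 335 [-35.   10.1  -6.2] [-34.5   9.9   6.8]
```

View pics/w5.png

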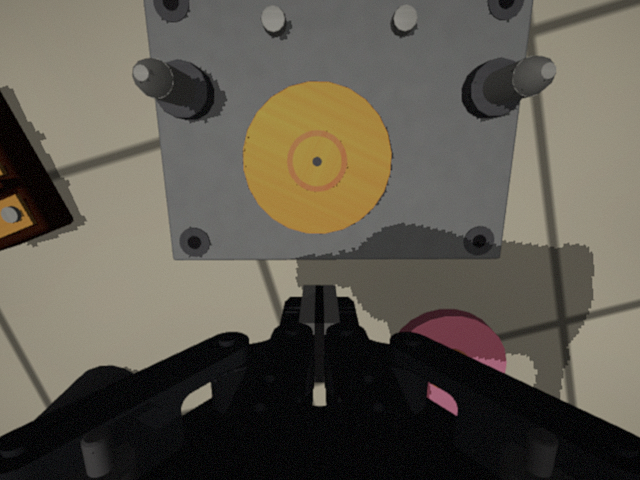

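Shut, the tips at (319,287) are also about 30 mm behind the reported TCP, which fits the fingers having passed over the disc without touching it. I'll trust this measured offset, with tips about 33 mm above the TCP at this opening, and lower with force checks.

{"api": "carry_out", "payload": {
  "offset": [
    [0, 0, 0],
    [1.5, 0, 0],
    [2, 0, 0],
    [1.5, 0, 0],
    [0.5, 0, 0]
  ],
  "delta_rot": [
    [0, 0, 0],
    [0, 0, 0],
    [0, 0, 0],
    [0, 0, 0],
    [0, 0, 0]
  ],
  "fingers": -0.1
}}

```text
time: 4.93
tool_pos: [0.4813, -0.1765, 0.0043]
tcp_rot: [1.406, 1.071, -1.41]
wrist_force: [-1.0, -0.0, -0.4]
width: 0.449
```

{"api": "carry_out", "payload": {
  "offset": [
    [0.5, 0, 0],
    [0.3, 0, 0],
    [0.2, 0, 0],
    [0, 0, 0],
    [0, 0, 0]
  ],
  "delta_rot": [
    [0, 0, 0],
    [0, 0, 0],
    [0, 0, 0],
    [0, 0, 0],
    [0, 0, 0]
  ]
}}

```text
time: 5.35
tool_pos: [0.4838, -0.1775, -0.0027]
tcp_rot: [1.408, 1.066, -1.407]
wrist_force: [-0.3, -0.6, 1.1]
width: 0.452
```

```bash
cat > tip.py <<'E'
from jig import *
s,im,d=snap("wrist"); save(im,"tip.png"); T=tool(s); P=pts("wrist",s,d); Q=(P-T[:3,3])@T[:3,:3]*1000
print(s["tool_pos"],s["width"],s["wrist_force"])
for u in (262,266,373,377):
    ok=np.where((Q[280:300,u,0]<-20)&(abs(Q[280:300,u,1]-10)<2))[0][:3]+280; print(u,ok,Q[ok,u].round(1).tolist(),P[ok,u,2].round(4))
E
python3 tip.py
```

```text
[ 0.4838 -0.1775 -0.0027] 0.4518291836476226 [-0.3153 -0.5919  1.0727]
262 [280 281 282] [[-22.5, 9.6, -23.9], [-23.0, 9.3, -23.9], [-23.4, 9.0, -23.8]] [0.0199 0.0203 0.0207]
266 [280 281 282] [[-23.3, 9.9, -22.1], [-21.6, 8.8, -22.4], [-23.7, 9.1, -22.0]] [0.0207 0.019  0.0211]
373 [280 281 282] [[-23.3, 9.9, 23.5], [-22.3, 9.1, 23.7], [-22.3, 8.7, 23.7]] [0.0206 0.0197 0.0197]
377 [280 281 282] [[-22.5, 9.6, 25.4], [-23.1, 9.4, 25.3], [-23.4, 9.1, 25.2]] [0.0198 0.0205 0.0207]
```

{"api": "carry_out", "payload": {
  "offset": [
    [0.2, 0, 0],
    [0.2, 0, 0],
    [0.2, 0, 0],
    [0, 0, 0],
    [0, 0, 0]
  ],
  "delta_rot": [
    [0, 0, 0],
    [0, 0, 0],
    [0, 0, 0],
    [0, 0, 0],
    [0, 0, 0]
  ]
}}

```text
time: 5.82
tool_pos: [0.4839, -0.1775, -0.0065]
tcp_rot: [1.407, 1.067, -1.407]
wrist_force: [-7.3, 3.2, 20.3]
width: 0.45
```

{"api": "carry_out", "payload": {
  "offset": [
    [0, 0.3, 0],
    [0, 0.4, 0],
    [0, 0.4, 0],
    [0, 0.3, 0],
    [0, 0.2, 0]
  ],
  "delta_rot": [
    [0, 0, 0],
    [0, 0, 0],
    [0, 0, 0],
    [0, 0, 0],
    [0, 0, 0]
  ]
}}

```text
time: 6.23
tool_pos: [0.4836, -0.1773, -0.0068]
tcp_rot: [1.395, 1.097, -1.43]
wrist_force: [-50.7, 11.6, 72.3]
width: 0.446
```

```bash
python3 w4.py
```

```text
[[-0.0323  0.9629 -0.2679  0.4836]
 [ 0.0097 -0.2677 -0.9634 -0.1773]
 [-0.9994 -0.0337 -0.0007 -0.0068]
 [ 0.      0.      0.      1.    ]] [-50.703   11.5523  72.2882]
brass [  202    46   229   233 40326] 0.032229756728161696 (538.8919677734375, -192.17929077148438) 39.7308349609375
jig mm -36.46406472278346 11.61032515190796
jig mm -93.74778347783547 11.317108728465382
```

The tips have touched the slab at about TCP z = -6 mm, with friction jamming the push. That gives the true tip offset, so I'll ease back and up about 3 mm.

{"api": "carry_out", "payload": {
  "offset": [
    [-0.1, -0.8, 0],
    [-0.2, -0.8, 0],
    [-0.2, 0, 0],
    [0, 0, 0],
    [0, 0, 0]
  ],
  "delta_rot": [
    [0, 0, 0],
    [0, 0, 0],
    [0, 0, 0],
    [0, 0, 0],
    [0, 0, 0]
  ]
}}

```text
time: 6.7
tool_pos: [0.4836, -0.1774, -0.0044]
tcp_rot: [1.408, 1.067, -1.407]
wrist_force: [0.0, -0.4, -0.6]
width: 0.453
```

```bash
python3 w4.py
```

```text
[[ 0.0005  0.963  -0.2697  0.4836]
 [-0.0002 -0.2697 -0.963  -0.1774]
 [-1.      0.0006  0.     -0.0044]
 [ 0.      0.      0.      1.    ]] [ 0.0389 -0.4136 -0.6107]
brass [  205    46   223   227 38305] 0.032210637288576704 (538.876953125, -192.26260375976562) 39.74037551879883
jig mm -36.45656316099995 11.52600302993003
jig mm -93.75131296200402 11.312479301732168
```

{"api": "carry_out", "payload": {
  "offset": [
    [-0.1, 0.3, 0],
    [0, 0.4, 0],
    [0, 0.4, 0],
    [0, 0.4, 0.1],
    [0, 0.4, 0.1]
  ],
  "delta_rot": [
    [0, 0, 0],
    [0, 0, 0],
    [0, 0, 0],
    [0, 0, 0],
    [0, 0, 0]
  ]
}}

```text
time: 7.17
tool_pos: [0.5002, -0.1837, -0.0038]
tcp_rot: [1.407, 1.071, -1.409]
wrist_force: [-1.9, 2.3, 3.0]
width: 0.446
```

```bash
python3 w4.py
```

```text
[[-0.0028  0.963  -0.2695  0.5002]
 [ 0.0016 -0.2695 -0.963  -0.1837]
 [-1.     -0.0031 -0.0008 -0.0038]
 [ 0.      0.      0.      1.    ]] [-1.8633  2.3133  2.9706]
brass [  210    87   216   216 34951] 0.032209820991012106 (543.4454345703125, -195.71087646484375) 39.72633743286133
tall [ 615   77   25   59 1017] [ 0.5509 -0.2772]
jig mm -31.14009425603564 9.405445144066203
jig mm -76.02032144686027 9.602647256274818
```

The disc is now moving with the cradle. Continuing the diagonal.

{"api": "carry_out", "payload": {
  "offset": [
    [0, 0.4, 0.2],
    [0, 0.5, 0.2],
    [0, 0.5, 0.2],
    [0, 0.5, 0.2],
    [0, 0.4, 0.15]
  ],
  "delta_rot": [
    [0, 0, 0],
    [0, 0, 0],
    [0, 0, 0],
    [0, 0, 0],
    [0, 0, 0]
  ]
}}

```text
time: 7.63
tool_pos: [0.5212, -0.2003, -0.0034]
tcp_rot: [1.408, 1.067, -1.407]
wrist_force: [-2.0, 1.0, -1.2]
width: 0.451
```

```bash
python3 w4.py
```

```text
[[ 0.0005  0.9629 -0.2698  0.5212]
 [-0.0004 -0.2698 -0.9629 -0.2003]
 [-1.      0.0005  0.0002 -0.0034]
 [ 0.      0.      0.      1.    ]] [-1.9757  0.9845 -1.1969]
brass [  211    87   216   215 34721] 0.032202090631772706 (564.3704223632812, -212.61184692382812) 39.72929382324219
jig mm -6.49703142680183 -1.3749709418643874
jig mm -51.385793504119164 -0.8912168336335071
```

{"api": "carry_out", "payload": {
  "offset": [
    [0, 0.3, -0.05],
    [0, 0.2, -0.05],
    [0, 0.1, 0],
    [0, 0.1, 0],
    [0, 0, 0]
  ],
  "delta_rot": [
    [0, 0, 0],
    [0, 0, 0],
    [0, 0, 0],
    [0, 0, 0],
    [0, 0, 0]
  ]
}}

```text
time: 8.1
tool_pos: [0.5267, -0.2004, -0.0034]
tcp_rot: [1.407, 1.069, -1.409]
wrist_force: [-5.2, 0.5, 3.3]
width: 0.453
```

```bash
python3 w4.py
```

```text
[[-0.0018  0.963  -0.2695  0.5267]
 [ 0.0003 -0.2695 -0.963  -0.2004]
 [-1.     -0.0018  0.0002 -0.0034]
 [ 0.      0.      0.      1.    ]] [-5.1649  0.4596  3.2556]
brass [  213    87   215   216 34718] 0.032196410473502024 (569.5574340820312, -213.25357055664062) 39.764495849609375
jig mm -1.3245272216288664 -0.6252376300606801
jig mm -46.06450294137245 0.4381149307524481
```

{"api": "carry_out", "payload": {
  "offset": [
    [0, 0.1, 0],
    [0, 0.1, 0],
    [0, 0.1, 0],
    [0, 0, 0],
    [0, 0, 0]
  ],
  "delta_rot": [
    [0, 0, 0],
    [0, 0, 0],
    [0, 0, 0],
    [0, 0, 0],
    [0, 0, 0]
  ]
}}

```text
time: 8.57
tool_pos: [0.5271, -0.2003, -0.0037]
tcp_rot: [1.405, 1.073, -1.412]
wrist_force: [-10.6, 1.9, 7.3]
width: 0.452
```

```bash
python3 w4.py
```

```text
[[-0.0064  0.963  -0.2695  0.5271]
 [ 0.0021 -0.2695 -0.963  -0.2003]
 [-1.     -0.0067 -0.0003 -0.0037]
 [ 0.      0.      0.      1.    ]] [-10.5885   1.8715   7.3381]
brass [  213    88   216   216 34841] 0.0321885544473956 (569.8246459960938, -213.2303009033203) 39.777591705322266
jig mm -1.0729262220129117 -0.5322826905748994
jig mm -45.67114433780828 0.6230881707935509
```

View pics/w4.png

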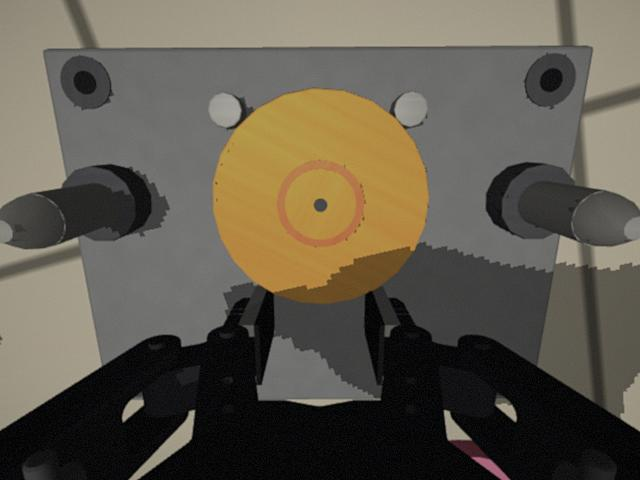

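The view shows the disc centred at (320,206) and touching both stop pins at (226,110) and (411,109). Its centre measures (0.5698,-0.2132), which agrees with the guide-pin midpoint to within about 1 mm. I'll retreat straight back and up, and measure the pin tips on the way.

{"api": "carry_out", "payload": {
  "offset": [
    [0, -0.4, 0],
    [0, -0.8, 0],
    [0, -1.2, 0],
    [-2, -1, 0],
    [-3, 0, 0]
  ],
  "delta_rot": [
    [0, 0, 0],
    [0, 0, 0],
    [0, 0, 0],
    [0, 0, 0],
    [0, 0, 0]
  ]
}}

```text
time: 9.03
tool_pos: [0.4929, -0.1901, 0.0435]
tcp_rot: [1.406, 1.075, -1.412]
wrist_force: [0.4, 0.3, -1.0]
width: 0.447
```

{"api": "carry_out", "payload": {
  "offset": [
    [-3, 0, 0],
    [-3, 0, 0],
    [-1.5, 0, 0],
    [0, 0, 0],
    [0, 0, 0]
  ],
  "delta_rot": [
    [0, 0, 0],
    [0, 0, 0],
    [0, 0, 0],
    [0, 0, 0],
    [0, 0, 0]
  ],
  "fingers": 0.2
}}

```text
time: 9.45
tool_pos: [0.4992, -0.1927, 0.1233]
tcp_rot: [1.409, 1.063, -1.404]
wrist_force: [0.7, -0.4, 0.3]
width: 0.599
```

```bash
cat > pins.py <<'E'
from jig import *
s,im,d=snap("wrist"); save(im,"pins.png"); np.savez("pins",im=im,d=d); print(s["tool_pos"],s["tcp_rot"],s["joint_vel"].round(3))
P=pts("wrist",s,d); Z=P[...,2]; D,_=jig(s,im,d)
m=(Z>.0705)&(Z<.079)&(P[...,0]>.5); n,l,st,c=cv2.connectedComponentsWithStats(m.astype(np.uint8)); p=[]
for i in range(1,n):
    if st[i,4]>30: q=P[l==i]; print("tip",st[i],q.mean(0),cv2.minEnclosingCircle((q[:,:2]*1000).astype(np.float32))); p.append(q.mean(0)[:2])
if len(p)==2: frame(p,D)
z=np.load("top.npz"); Pt=pts("top",s,z["d"])
im2,d2=read_camera("top"); save(im2,"top2.png")
hsv=cv2.cvtColor(im2,cv2.COLOR_RGB2HSV)
m=(hsv[...,1]>110)&(abs(hsv[...,0].astype(int)-20)<7)&(hsv[...,2]>100); n,l,st,c=cv2.connectedComponentsWithStats(m.astype(np.uint8))
for i in range(1,n):
    if st[i,4]>400: print("top brass",c[i],ray("top",s,c[i],.032)[0])
plan([.5435,.204,.12],-18.2,15,s)
E
python3 pins.py
```

```text
[ 0.4992 -0.1927  0.1233] [ 1.4087  1.0631 -1.4041] [-0.001  0.035  0.045 -0.001  0.005 -0.002]
brass [ 596    0   44  271 7793] 0.021864771913776837 (505.30889892578125, -412.81964111328125) 92.2597885131836
brass [  262    74   115   120 10639] 0.03226820042095946 (569.4561767578125, -212.89077758789062) 39.776954650878906
tall [171 119  30  28 629] [ 0.5905 -0.1375]
tall [435 118  30  28 629] [ 0.5496 -0.2867]
tall [100 400  17  27 213] [ 0.4239 -0.0139]
tip [444 120  21  22 293] [ 0.5495 -0.2882  0.0734] ((549.358642578125, -288.89111328125), 5.949052333831787)
tip [172 123  21  20 297] [ 0.591  -0.136   0.0734] ((591.3467407226562, -135.61033630371094), 6.031644821166992)
span 0.15775298481507982 nest [ 0.5702 -0.2121] yaw -15.271363117013083
disc in jig mm -0.5467751305490879 -0.9430115253075698
top brass [269.8377 180.7524] [0.7463 0.1158 0.032 ]
top brass [616.4333 280.0805] [ 0.5183 -0.6404  0.032 ]
t 9.45 rot [ 0.17  0.   -0.02]
[[0.02, -0.43, -2.63], [0.02, -0.44, -2.62], [0.02, -0.44, -2.62], [0.02, -0.45, -2.62], [0.02, -0.46, -2.62], [0.02, -0.47, -2.62], [0.02, -0.48, -2.62], [0.02, -0.48, -2.62], [0.02, -0.49, -2.62], [0.02, -0.5, -2.61], [0.02, -0.51, -2.61], [0.02, -0.51, -2.61], [0.02, -0.52, -2.61], [0.02, -0.53, -2.61], [0.02, -0.54, -2.61]]
```

```bash
cat > stops.py <<'E'
from jig import *
z=np.load("pins.npz"); im,d=z["im"],z["d"]; s=read_state()
P=pts("wrist",s,d); Z=P[...,2]; D,_=jig(s,im,d)
hsv=cv2.cvtColor(im,cv2.COLOR_RGB2HSV)
m=(hsv[...,1]<60)&(Z>.0265)&(Z<.036); m[:,:150]=0; m[:,500:]=0; m[200:]=0
m=cv2.morphologyEx(m.astype(np.uint8),2,np.ones((3,3)))
n,l,st,c=cv2.connectedComponentsWithStats(m)
for i in range(1,n):
    if st[i,4]>40:
        cn=max(cv2.findContours((l==i).astype(np.uint8),0,1)[0],key=cv2.contourArea)
        q=ray("wrist",s,cn[:,0],.03)[:,:2]; o,r=cv2.minEnclosingCircle((q*1000).astype(np.float32)); print(st[i],o,r,"dist to disc",np.linalg.norm(np.array(o)-D*1000))
save(cv2.resize(im[40:260,150:490],(680,440),interpolation=2),"stops.png")
E
python3 stops.py
```

```text
brass [ 596    0   44  271 7793] 0.01852108574525496 (503.11444091796875, -409.14508056640625) 91.18506622314453
brass [  262    74   115   120 10639] 0.029080204140035648 (566.6149291992188, -211.7528533935547) 39.28707504272461
tall [171 119  29  28 577] [ 0.5878 -0.137 ]
tall [437 118  28  28 566] [ 0.5473 -0.2851]
tall [100 400  17  27 213] [ 0.4226 -0.0146]
[414 113  34  42 695] (546.5841674804688, -287.6955261230469) 14.037209510803223 dist to disc 78.53993224043485
[189 114  33  42 682] (588.569091796875, -134.31211853027344) 14.015478134155273 dist to disc 80.4925628336516
```

View pics/stops.png

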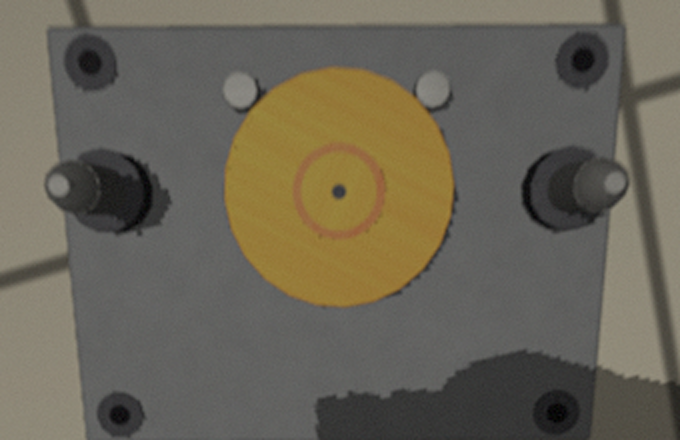

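The crop shows the disc at (340,188) meeting both stop pins, at (240,90) and (433,89), with no slab visible between them. I'll check this metrically and move to the plate.

Run:
```python
from jig import *
s={"tool_pos":np.array([.4992,-.1927,.1233]),"tcp_rot":np.array([1.4087,1.0631,-1.4041])}
im=np.load("pins.npz")["im"]; hsv=cv2.cvtColor(im,cv2.COLOR_RGB2HSV)
m=((hsv[...,1]<50)&(hsv[...,2]>125)).astype(np.uint8); print(hsv[85,270],hsv[85,366],hsv[60,320])
m[:, :250]=0; m[:,390:]=0; m[:70]=0; m[100:]=0
D=np.array([.56946,-.21289]); n,l,st,c=cv2.connectedComponentsWithStats(m); pp=[]
for i in range(1,n):
    if st[i,4]>60: p=ray("wrist",s,c[i],.03)[0,:2]; pp.append(p); print(st[i],p,np.linalg.norm(p-D)*1000)
if len(pp)==2: print(np.linalg.norm(pp[0]-pp[1]))
plan([.5435,.204,.12],-18.2,15)
```

```text
[ 25  11 136] [ 26  14 131] [23 11 94]
[262  77  16  16 184] [ 0.6098 -0.1895] 46.60965186434448
[359  78  15  14 137] [ 0.5925 -0.2512] 44.69563550640059
0.0640555040147062
t 9.55 rot [ 0.17 -0.    0.  ]
[[0.0, -0.41, -2.62], [0.0, -0.42, -2.62], [0.0, -0.43, -2.62], [0.0, -0.44, -2.62], [0.0, -0.44, -2.62], [0.0, -0.45, -2.62], [0.0, -0.46, -2.62], [0.0, -0.47, -2.62], [0.0, -0.48, -2.61], [0.0, -0.48, -2.61], [0.0, -0.49, -2.61], [0.0, -0.5, -2.61], [0.0, -0.51, -2.61], [0.0, -0.51, -2.61], [0.0, -0.52, -2.6]]
```

The distances are 46.6 and 44.7 mm against 46.0 required. The disc also sits consistently about 0.8 mm towards the -y side, so there may be a gap of about 1 mm at the +y pin. I'll nudge it once more with the cradle shifted 3 mm towards +y, so the -y finger drives it along the right pin into the left one.

```bash
cat >> jig.py <<'E'
N=np.array([.570,-.2127]); A=np.radians(-15.4); XV=np.array([np.cos(A),np.sin(A)]); YV=np.array([-XV[1],XV[0]])
def J(x,y): return N+XV*x/1000+YV*y/1000
def inJ(p): return np.round([1000*XV@(p[:2]-N),1000*YV@(p[:2]-N)],2)
E
python3 - <<'E'
from jig import *
s=read_state(); print(inJ(s["tool_pos"]),s["tool_pos"]); plan([*J(-66,3),-.0034],-15.4,5)
E
```

```text
[-75.94   0.78] [ 0.497  -0.1918  0.1205]
t 9.55 rot [-0.05 -0.    0.01]
[[2.48, 0.2, -0.04], [2.48, 0.2, -0.04], [2.48, 0.2, -0.04], [2.48, 0.2, -0.04], [2.48, 0.2, -0.04]]
```

{"api": "carry_out", "payload": {
  "offset": [
    [2.5, 0.2, 0],
    [3, 0.2, -0.1],
    [3, 0.2, -0.1],
    [2.5, 0.2, 0],
    [1, 0.2, 0]
  ],
  "delta_rot": [
    [0, 0, 0],
    [0, 0, 0],
    [0, 0, 0],
    [0, 0, 0],
    [0, 0, 0]
  ],
  "fingers": -0.1
}}

```text
time: 9.97
tool_pos: [0.503, -0.1908, -0.0043]
tcp_rot: [1.405, 1.077, -1.414]
wrist_force: [-1.3, -0.1, -0.5]
width: 0.448
```

{"api": "carry_out", "payload": {
  "offset": [
    [0.2, 0, 0],
    [0.15, 0, 0],
    [0, 0, 0],
    [0, 0, 0],
    [0, 0, 0]
  ],
  "delta_rot": [
    [0, 0, 0],
    [0, 0, 0],
    [0, 0, 0],
    [0, 0, 0],
    [0, 0, 0]
  ]
}}

```text
time: 10.38
tool_pos: [0.5092, -0.1936, -0.0001]
tcp_rot: [1.408, 1.065, -1.406]
wrist_force: [0.2, -0.4, 0.2]
width: 0.45
```

```bash
cat > st.py <<'E'
from jig import *
s=read_state(); f=s["wrist_force"]; print(s["time"],inJ(s["tool_pos"]),s["tool_pos"],"F jig",XV@f[:2],YV@f[:2],f[2])
E
python3 st.py
```

```text
10.3833 [-63.67   2.28] [ 0.5092 -0.1936 -0.0001] F jig 0.25790415860712645 -0.3578188672847817 0.2441443369320495
```

{"api": "carry_out", "payload": {
  "offset": [
    [0.2, 0, -0.1],
    [0.1, 0.3, 0],
    [0, 0.5, 0],
    [0, 0.4, 0],
    [0, 0.3, 0]
  ],
  "delta_rot": [
    [0, 0, 0],
    [0, 0, 0],
    [0, 0, 0],
    [0, 0, 0],
    [0, 0, 0]
  ]
}}

```text
time: 10.8
tool_pos: [0.5235, -0.1964, -0.0045]
tcp_rot: [1.408, 1.067, -1.407]
wrist_force: [0.1, -0.3, 0.3]
width: 0.451
```

{"api": "carry_out", "payload": {
  "offset": [
    [0, 0.2, 0],
    [0, 0.1, 0],
    [0, 0.1, 0],
    [0, 0, 0],
    [0, 0, 0]
  ],
  "delta_rot": [
    [0, 0, 0],
    [0, 0, 0],
    [0, 0, 0],
    [0, 0, 0],
    [0, 0, 0]
  ]
}}

```text
time: 11.22
tool_pos: [0.5259, -0.1971, -0.005]
tcp_rot: [1.407, 1.068, -1.408]
wrist_force: [-2.0, -0.1, 1.6]
width: 0.45
```

```bash
python3 st.py
```

```text
11.2167 [-46.63   3.39] [ 0.5259 -0.1971 -0.005 ] F jig -1.9181644216574376 -0.5892688534253855 1.5617664319558155
```

{"api": "carry_out", "payload": {
  "offset": [
    [-0.1, 0.1, 0],
    [0, 0.1, 0],
    [0, 0.1, 0],
    [0, 0.1, 0],
    [0, 0.1, 0]
  ],
  "delta_rot": [
    [0, 0, 0],
    [0, 0, 0],
    [0, 0, 0],
    [0, 0, 0],
    [0, 0, 0]
  ]
}}

```text
time: 11.63
tool_pos: [0.5271, -0.1971, -0.0049]
tcp_rot: [1.405, 1.075, -1.413]
wrist_force: [-11.6, 2.8, 6.2]
width: 0.451
```

```bash
python3 st.py; python3 w4.py
```

```text
11.6333 [-45.49   3.7 ] [ 0.5271 -0.1971 -0.0049] F jig -11.906174901501807 -0.3674843743440337 6.245841718385987
[[-0.0082  0.9629 -0.2699  0.5271]
 [ 0.003  -0.2699 -0.9629 -0.1971]
 [-1.     -0.0087 -0.0007 -0.0049]
 [ 0.      0.      0.      1.    ]] [-11.5763   2.8075   6.2458]
brass [  219    83   218   219 35790] 0.03218745071648878 (570.4428100585938, -212.9322967529297) 39.76396942138672
jig mm -0.5553067537704073 -0.08172374003352884
jig mm -46.52618540653627 3.8024801934593615
```

The disc slid 0.5 mm along the pin, as predicted. A slightly firmer push will show whether it has bottomed out.

{"api": "carry_out", "payload": {
  "offset": [
    [0, 0.1, -0.1],
    [0, 0.1, -0.1],
    [0, 0.1, 0],
    [0, 0, 0],
    [0, 0, 0]
  ],
  "delta_rot": [
    [0, 0, 0],
    [0, 0, 0],
    [0, 0, 0],
    [0, 0, 0],
    [0, 0, 0]
  ]
}}

```text
time: 12.1
tool_pos: [0.5276, -0.1966, -0.0051]
tcp_rot: [1.401, 1.078, -1.418]
wrist_force: [-17.8, -1.0, 11.1]
width: 0.45
```

```bash
python3 st.py
cat >> w4.py <<'E'
hsv=cv2.cvtColor(im,cv2.COLOR_RGB2HSV)
m=((hsv[...,1]<50)&(hsv[...,2]>115)).astype(np.uint8); m[:70]=0; m[140:]=0; m[:,:190]=0; m[:,450:]=0
n,l,st,c=cv2.connectedComponentsWithStats(m)
for i in range(1,n):
    if st[i,4]>150: q=ray("wrist",s,c[i],.03)[0,:2]; print("stop",st[i],q,np.linalg.norm(q-D)*1000)
E
python3 w4.py
```

```text
12.1 [-45.12   4.27] [ 0.5276 -0.1966 -0.0051] F jig -16.84968684116915 -5.712909506684352 11.140043852641329
[[-0.0135  0.9629 -0.2695  0.5276]
 [ 0.0025 -0.2695 -0.963  -0.1966]
 [-0.9999 -0.0137  0.0012 -0.0051]
 [ 0.      0.      0.      1.    ]] [-17.7618  -1.0333  11.14  ]
brass [  220    84   219   219 35834] 0.032208009369421794 (570.852783203125, -212.68960571289062) 39.84710693359375
tall [ 580  190   60   59 2900] [ 0.5526 -0.2833]
jig mm -0.223903740778665 0.2605465670807615
jig mm -46.15964312172154 4.373126099506512
stop [407  89  34  36 913] [ 0.5934 -0.2526] 45.804113194253574
stop [217  90  34  36 924] [ 0.6106 -0.1897] 45.864986285320356
```

Now it measures 45.8 and 45.9 mm to the two stop pins, symmetric and matching 46.0, so the disc is against both. Backing straight off and moving to the plate.

{"api": "carry_out", "payload": {
  "offset": [
    [0, -0.4, 0],
    [0, -0.6, 0],
    [-0.3, -1, 0],
    [-2, -1, 0],
    [-3, 0, 0]
  ],
  "delta_rot": [
    [0, 0, 0],
    [0, 0, 0],
    [0, 0, 0],
    [0, 0, 0],
    [0, 0, 0]
  ]
}}

```text
time: 12.57
tool_pos: [0.501, -0.1871, 0.0464]
tcp_rot: [1.406, 1.075, -1.412]
wrist_force: [-0.1, 0.6, -0.0]
width: 0.45
```

{"api": "carry_out", "payload": {
  "offset": [
    [-3.5, 0, 0],
    [-3.5, 0, 0],
    [-1.5, 0, 0],
    [0, 0, 0],
    [0, 0, 0]
  ],
  "delta_rot": [
    [0, 0, 0],
    [0, 0, 0],
    [0, 0, 0],
    [0, 0, 0],
    [0, 0, 0]
  ],
  "fingers": 0.2
}}

```text
time: 12.98
tool_pos: [0.5072, -0.1896, 0.1362]
tcp_rot: [1.409, 1.063, -1.404]
wrist_force: [-0.3, 0.9, -0.2]
width: 0.603
```

```bash
python3 w2.py
python3 - <<'E'
from jig import *
plan([.5435,.204,.12],-18.2,15)
E
```

```text
[[ 0.0045  0.963  -0.2694  0.5072]
 [-0.0016 -0.2694 -0.963  -0.1896]
 [-1.      0.0048  0.0003  0.1362]
 [ 0.      0.      0.      1.    ]] [-0.0009  0.0359  0.049  -0.0032  0.0018  0.0001]
brass [ 590    0   50  274 8235] 0.022359037918059488 (510.9779968261719, -413.6518249511719) 97.9061050415039
brass [ 271   87  109  113 9443] 0.03223094891256195 (570.25244140625, -212.38958740234375) 39.76887512207031
tall [437 131  27  26 550] [ 0.5498 -0.2868]
tall [189 132  27  26 540] [ 0.5907 -0.1374]
tall [100 400  17  21 178] [ 0.4251 -0.0008]
span 0.1549494066156967 nest [ 0.5703 -0.2121] yaw -15.31328636626066
disc in jig mm 0.0522662520985607 -0.29035283129158584
t 13.0333 rot [ 0.17 -0.   -0.  ]
[[0.1, -0.46, -2.59], [0.1, -0.47, -2.59], [0.1, -0.48, -2.59], [0.1, -0.49, -2.59], [0.1, -0.49, -2.59], [0.1, -0.5, -2.58], [0.1, -0.51, -2.58], [0.1, -0.52, -2.58], [0.1, -0.53, -2.58], [0.1, -0.53, -2.58], [0.1, -0.54, -2.58], [0.1, -0.55, -2.57], [0.1, -0.56, -2.57], [0.1, -0.56, -2.57], [0.1, -0.57, -2.57]]
```

The disc stayed put at jig (0.05,-0.3) mm. Moving over the plate.

{"api": "carry_out", "payload": {
  "offset": [
    [0, -0.7, -3.9],
    [0, -0.7, -3.9],
    [0.2, -0.7, -3.9],
    [0.2, -0.7, -3.9],
    [0.2, -0.8, -3.9]
  ],
  "delta_rot": [
    [0, 0, 0],
    [0, 0, 0],
    [0.5, 0, 0],
    [0.5, 0, 0],
    [0.5, 0, 0]
  ]
}}

```text
time: 13.45
tool_pos: [0.5229, 0.0098, 0.1258]
tcp_rot: [1.425, 1.054, -1.43]
wrist_force: [1.0, 1.1, -0.4]
width: 0.598
```

{"api": "carry_out", "payload": {
  "offset": [
    [0.2, -0.8, -3.9],
    [0.2, -0.8, -3.9],
    [0.2, -0.8, -3.9],
    [0.2, -0.8, -3.8],
    [0.2, -0.8, -3.6]
  ],
  "delta_rot": [
    [0.3, 0, 0],
    [0.3, 0, 0],
    [0.2, 0, 0],
    [0.1, 0, 0],
    [0.1, 0, 0]
  ]
}}

```text
time: 13.87
tool_pos: [0.5427, 0.2041, 0.1155]
tcp_rot: [1.435, 1.044, -1.442]
wrist_force: [0.7, 0.1, 0.4]
width: 0.6
```

{"api": "carry_out", "payload": {
  "offset": [
    [0, 0, 0],
    [0, 0, 0],
    [0, 0, 0],
    [0, 0, 0],
    [0, 0, 0]
  ],
  "delta_rot": [
    [0, 0, 0],
    [0, 0, 0],
    [0, 0, 0],
    [0, 0, 0],
    [0, 0, 0]
  ]
}}

```text
time: 14.28
tool_pos: [0.5441, 0.2007, 0.1175]
tcp_rot: [1.439, 1.042, -1.441]
wrist_force: [0.2, -0.5, -0.4]
width: 0.602
```

```bash
cat > plate.py <<'E'
from jig import *
s,im,d=snap("wrist"); save(im,"plate.png"); np.savez("plate",im=im,d=d); T=tool(s)
print(s["tool_pos"],"tool yaw",np.degrees(np.arctan2(T[1,1],T[0,1])))
P=pts("wrist",s,d); Z=P[...,2]
def rect(lo,hi,nm,amin):
    m=((Z>lo)&(Z<hi)&(abs(P[...,0]-.54)<.12)&(abs(P[...,1]-.2)<.13)).astype(np.uint8)
    n,l,st,c=cv2.connectedComponentsWithStats(m)
    for i in range(1,n):
        if st[i,4]>amin: q=P[l==i]; print(nm,st[i],np.median(q[:,2]),cv2.minAreaRect((q[:,:2]*1000).astype(np.float32)))
rect(.008,.02,"plate",3000); rect(.044,.056,"handle",300)
hsv=cv2.cvtColor(im,cv2.COLOR_RGB2HSV)
m=((hsv[...,1]>90)&(abs(hsv[...,0].astype(int)-20)<7)&(hsv[...,2]>60)&(Z<.02)&(abs(P[...,0]-.54)<.12)&(abs(P[...,1]-.2)<.13)).astype(np.uint8)
n,l,st,c=cv2.connectedComponentsWithStats(m); r=[]
for i in range(1,n):
    if st[i,4]>100:
        cn=max(cv2.findContours((l==i).astype(np.uint8),0,1)[0],key=cv2.contourArea)
        o,rr=cv2.minEnclosingCircle((ray("wrist",s,cn[:,0],.014)[:,:2]*1000).astype(np.float32)); print("ring",st[i],o,rr); r.append(np.array(o)/1000)
if len(r)==2: frame(r)
E
python3 plate.py
```

```text
[0.5441 0.2007 0.1175] tool yaw -18.242901049940954
plate [  183   183   255   104 22007] 0.014233610758784487 ((543.5255126953125, 206.90414428710938), (190.8609619140625, 80.65248107910156), 72.51765441894531)
handle [ 298  197   25   99 2245] 0.049701051727031376 ((544.1773681640625, 206.63571166992188), (15.952874183654785, 69.05252075195312), 72.60984802246094)
ring [399 219  33  33 299] (519.649658203125, 130.04702758789062) 12.768373489379883
ring [192 222  33  32 319] (567.9010620117188, 282.87567138671875) 12.74077033996582
span 0.16026475699569465 nest [0.5438 0.2065] yaw -17.522066117867563
```

View pics/plate.png

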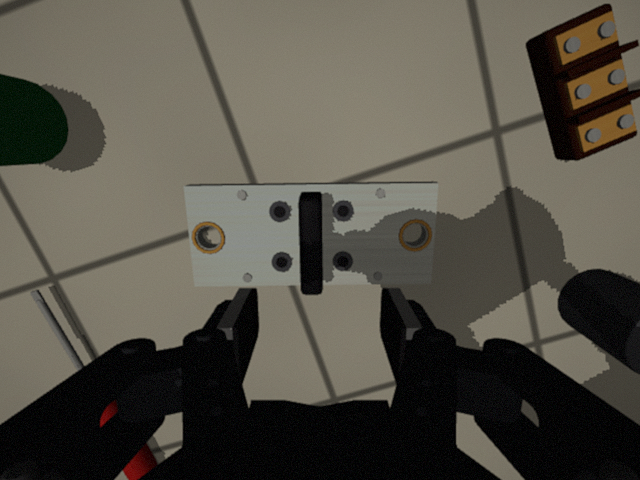

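The view shows the plate with its handle at (311,243) and brass rings at (208,238) and (415,236), span 160.3 mm, with nothing near the fingers. Plate centre is (0.5438,0.2066) and yaw -17.5°. I'll align over it and descend.

Run:
```python
from jig import *
plan([.5438,.2066,.03],-17.5,5)
```

```text
t 14.3333 rot [-0.15  0.01  0.01]
[[1.76, -0.05, -0.11], [1.76, -0.05, -0.11], [1.76, -0.05, -0.11], [1.76, -0.05, -0.11], [1.76, -0.05, -0.11]]
```

{"api": "carry_out", "payload": {
  "offset": [
    [1.8, 0, -0.1],
    [2.5, -0.1, -0.1],
    [2.5, -0.1, -0.2],
    [1.5, 0, -0.1],
    [0.5, 0, 0]
  ],
  "delta_rot": [
    [-0.2, 0, 0],
    [-0.2, 0, 0],
    [-0.2, 0, 0],
    [-0.1, 0, 0],
    [0, 0, 0]
  ]
}}

```text
time: 14.75
tool_pos: [0.5418, 0.2058, 0.0271]
tcp_rot: [1.427, 1.05, -1.436]
wrist_force: [-0.9, -0.4, 0.3]
width: 0.601
```

{"api": "carry_out", "payload": {
  "offset": [
    [0.5, 0, 0],
    [0.5, 0, 0],
    [0.3, 0, 0],
    [0, 0, 0],
    [0, 0, 0]
  ],
  "delta_rot": [
    [0, 0, 0],
    [0, 0, 0],
    [0, 0, 0],
    [0, 0, 0],
    [0, 0, 0]
  ]
}}

```text
time: 15.17
tool_pos: [0.5448, 0.2078, 0.018]
tcp_rot: [1.431, 1.049, -1.429]
wrist_force: [0.3, 0.1, 0.7]
width: 0.601
```

Run:
```python
from jig import *
s=read_state(); print(s["wrist_force"],s["tool_pos"]); plan([.5438,.2066,-.003],-17.5,5)
```

```text
[0.2861 0.0512 0.7337] [0.5448 0.2078 0.018 ]
t 15.1667 rot [ 0.01 -0.01 -0.01]
[[0.42, -0.01, 0.03], [0.42, -0.01, 0.03], [0.42, -0.01, 0.03], [0.42, -0.01, 0.03], [0.42, -0.01, 0.03]]
```

{"api": "carry_out", "payload": {
  "offset": [
    [0.6, 0, 0.1],
    [0.6, -0.05, 0],
    [0.5, 0, 0],
    [0.3, 0, 0],
    [0.1, 0, 0]
  ],
  "delta_rot": [
    [0, 0, 0],
    [0, 0, 0],
    [0, 0, 0],
    [0, 0, 0],
    [0, 0, 0]
  ]
}}

```text
time: 15.58
tool_pos: [0.5425, 0.2066, -0.005]
tcp_rot: [1.428, 1.05, -1.431]
wrist_force: [-1.1, 0.2, -0.2]
width: 0.597
```

{"api": "carry_out", "payload": {
  "offset": [
    [0, 0, 0],
    [0, 0, 0],
    [0, 0, 0],
    [0, 0, 0],
    [0, 0, 0]
  ],
  "delta_rot": [
    [0, 0, 0],
    [0, 0, 0],
    [0, 0, 0],
    [0, 0, 0],
    [0, 0, 0]
  ]
}}

```text
time: 16.0
tool_pos: [0.5437, 0.2069, -0.0035]
tcp_rot: [1.43, 1.049, -1.429]
wrist_force: [-0.3, -0.6, 0.5]
width: 0.6
```

{"api": "carry_out", "payload": {
  "offset": [
    [0, 0, 0],
    [0, 0, 0],
    [0, 0, 0],
    [0, 0, 0],
    [0, 0, 0]
  ],
  "delta_rot": [
    [0, 0, 0],
    [0, 0, 0],
    [0, 0, 0],
    [0, 0, 0],
    [0, 0, 0]
  ],
  "fingers": -1,
  "newtons": 80
}}

```text
time: 16.42
tool_pos: [0.5437, 0.207, -0.0035]
tcp_rot: [1.43, 1.049, -1.429]
wrist_force: [0.1, 0.3, 2.3]
width: 0.17
```

{"api": "carry_out", "payload": {
  "offset": [
    [-0.1, 0, 0],
    [-0.3, 0, 0],
    [-0.5, 0, 0],
    [-0.5, 0, 0],
    [0, 0, 0]
  ],
  "delta_rot": [
    [0, 0, 0],
    [0, 0, 0],
    [0, 0, 0],
    [0, 0, 0],
    [0, 0, 0]
  ]
}}

```text
time: 16.83
tool_pos: [0.5437, 0.2069, 0.0109]
tcp_rot: [1.43, 1.049, -1.429]
wrist_force: [-0.5, -0.2, -6.5]
width: 0.172
```

```bash
cat > held.py <<'E'
from jig import *
s,im,d=snap("wrist"); save(im,"held.png"); T=tool(s); P=pts("wrist",s,d); Q=(P-T[:3,3])@T[:3,:3]
print(s["time"],s["tool_pos"],"F",s["wrist_force"].round(1),"M",s["torque"].round(2),"w",s["width"])
print("yaw",np.degrees(np.arctan2(T[1,1],T[0,1])),"tilt",np.degrees(T[:2,0]))
hsv=cv2.cvtColor(im,cv2.COLOR_RGB2HSV)
# plate top plane (bright, low saturation) in tool coordinates
m=(hsv[...,1]<45)&(hsv[...,2]>120)&(abs(Q[...,1])<.06)&(abs(Q[...,2])<.11)&(Q[...,0]>-.04)&(Q[...,0]<.01); q=Q[m]
A=np.c_[q[:,1:],np.ones(len(q))]; k=np.linalg.lstsq(A,q[:,0],rcond=None)[0]; r=abs(A@k-q[:,0])<.003; k=np.linalg.lstsq(A[r],q[r,0],rcond=None)[0]
print("plate top tool x mm",k[2]*1000,"slopes deg y,z",np.degrees(k[:2]),len(q))
zt=s["tool_pos"][2]-k[2]; print("plate top z",zt)
m=((hsv[...,1]>90)&(abs(hsv[...,0].astype(int)-20)<7)&(hsv[...,2]>50)&(abs(Q[...,0]-k[2])<.012)&(abs(Q[...,2])>.06)&(abs(Q[...,2])<.1)).astype(np.uint8)
m=cv2.morphologyEx(m,3,np.ones((3,3))); n,l,st,c=cv2.connectedComponentsWithStats(m); r=[]
for i in range(1,n):
    if st[i,4]>150:
        cn=max(cv2.findContours((l==i).astype(np.uint8),0,1)[0],key=cv2.contourArea)
        o,rr=cv2.minEnclosingCircle((ray("wrist",s,cn[:,0],zt)[:,:2]*1000).astype(np.float32)); print("ring",st[i],o,rr); r.append(np.array(o)/1000)
if len(r)==2:
    C,xv,yv=frame(r); o=T[:3,:3].T@np.append(C-s["tool_pos"][:2],0); print("plate centre in tool y,z mm",1000*o[1:],"in jig",inJ(C))
E
python3 held.py
```

```text
16.8333 [0.5437 0.2069 0.0109] F [-0.5 -0.2 -6.5] M [0.07 0.01 0.07] w 0.17245045373167348
yaw -17.44600005985038 tilt [0.0441 0.013 ]
plate top tool x mm -17.85929334647915 slopes deg y,z [ 1.1393 -0.1279] 29590
plate top z 0.02874062305774628
ring [112 268  57  54 961] (567.991455078125, 282.5791015625) 12.89530086517334
ring [469 269  58  53 980] (520.1207275390625, 129.86471557617188) 12.942081451416016
span 0.16004152661825108 nest [0.5441 0.2062] yaw -17.404420582463143
plate centre in tool y,z mm [0.5121 0.5481] in jig [-136.26  396.99]
```

The grip is good: the load is 6.5 N (0.66 kg), the ring span is 160.0 mm and the plate centre is 0.5 mm off in tool y and z. I'll check whether the 1.1° slope is camera bias by fitting the same plane to the plate when it lay flat on the bench, and lift meanwhile.

{"api": "carry_out", "payload": {
  "offset": [
    [-1, 0, 0],
    [-2, 0, 0],
    [-2.5, 0, 0],
    [-2.5, 0, 0],
    [-2, 0, 0]
  ],
  "delta_rot": [
    [0, 0, 0],
    [0, 0, 0],
    [0, 0, 0],
    [0, 0, 0],
    [0, 0, 0]
  ]
}}

```text
time: 17.3
tool_pos: [0.5437, 0.2069, 0.1125]
tcp_rot: [1.431, 1.049, -1.429]
wrist_force: [0.6, -0.1, -6.5]
width: 0.172
```

Run:
```python
from jig import *
z=np.load("plate.npz"); im,d=z["im"],z["d"]; s={"tool_pos":np.array([.5441,.2007,.1175]),"tcp_rot":np.array([1.439,1.042,-1.441])}
T=tool(s); P=pts("wrist",s,d); Q=(P-T[:3,3])@T[:3,:3]
m=(P[...,2]>.008)&(P[...,2]<.02)&(abs(P[...,0]-.54)<.12)&(abs(P[...,1]-.2)<.13)&(abs(Q[...,1])<.07)
q=Q[m]; A=np.c_[q[:,1:],np.ones(len(q))]; k=np.linalg.lstsq(A,q[:,0],rcond=None)[0]; print("flat plate slope",np.degrees(k[:2]),"tool tilt",np.degrees(T[:2,0]))
plan([.5700,-.2115,.13],-15.3,12)
```

```text
flat plate slope [0.0305 0.0901] tool tilt [-0.0737 -0.0082]
t 17.3 rot [-0.18 -0.   -0.01]
[[-0.15, 1.25, 3.26], [-0.15, 1.24, 3.26], [-0.15, 1.23, 3.27], [-0.15, 1.22, 3.27], [-0.15, 1.21, 3.28], [-0.15, 1.2, 3.28], [-0.15, 1.19, 3.28], [-0.15, 1.18, 3.29], [-0.15, 1.17, 3.29], [-0.15, 1.16, 3.29], [-0.15, 1.15, 3.3], [-0.15, 1.14, 3.3]]
```

The plate sags about 1.1° at the far edge, since it fitted flat on the bench. I'll add +1.1° about tool z during the traverse and firm up the grip.

{"api": "carry_out", "payload": {
  "offset": [
    [-0.5, 0.4, 1.0],
    [-0.5, 0.8, 2.0],
    [-0.4, 1.1, 3.0],
    [-0.3, 1.2, 3.3],
    [0, 1.2, 3.3]
  ],
  "delta_rot": [
    [0, 0, 0],
    [-0.2, 0, 0.2],
    [-0.2, 0, 0.2],
    [-0.2, 0, 0.2],
    [-0.2, 0, 0.2]
  ],
  "newtons": 110
}}

```text
time: 17.72
tool_pos: [0.5507, 0.0709, 0.1276]
tcp_rot: [1.423, 1.046, -1.409]
wrist_force: [1.2, -0.6, -7.5]
width: 0.168
```

{"api": "carry_out", "payload": {
  "offset": [
    [0, 1.2, 3.3],
    [0, 1.2, 3.3],
    [0, 1.2, 3.3],
    [0, 1.2, 3.3],
    [0, 1.2, 3.3]
  ],
  "delta_rot": [
    [-0.2, 0, 0.1],
    [-0.2, 0, 0.1],
    [-0.2, 0, 0.1],
    [-0.2, 0, 0],
    [-0.2, 0, 0]
  ]
}}

```text
time: 18.13
tool_pos: [0.561, -0.1048, 0.1276]
tcp_rot: [1.413, 1.052, -1.395]
wrist_force: [1.3, -0.0, -6.4]
width: 0.166
```

{"api": "carry_out", "payload": {
  "offset": [
    [0, 1.2, 3.3],
    [0, 1.0, 3.0],
    [0, 0.8, 2.0],
    [0, 0.3, 1.0],
    [0, 0, 0]
  ],
  "delta_rot": [
    [-0.2, 0, 0],
    [-0.1, 0, 0],
    [0, 0, 0],
    [0, 0, 0],
    [0, 0, 0]
  ]
}}

```text
time: 18.55
tool_pos: [0.5685, -0.204, 0.1284]
tcp_rot: [1.411, 1.053, -1.394]
wrist_force: [0.3, 0.6, -7.4]
width: 0.169
```

{"api": "carry_out", "payload": {
  "offset": [
    [0, 0, 0],
    [0, 0, 0],
    [0, 0, 0],
    [0, 0, 0],
    [0, 0, 0]
  ],
  "delta_rot": [
    [0, 0, 0],
    [0, 0, 0],
    [0, 0, 0],
    [0, 0, 0],
    [0, 0, 0]
  ]
}}

```text
time: 18.97
tool_pos: [0.5696, -0.2, 0.1292]
tcp_rot: [1.409, 1.055, -1.389]
wrist_force: [0.2, -0.4, -7.4]
width: 0.166
```

```bash
python3 held.py; python3 st.py
```

```text
18.9667 [ 0.5696 -0.2     0.1292] F [ 0.2 -0.4 -7.4] M [-0.01  0.01  0.01] w 0.16565940821205902
yaw -15.261749266535064 tilt [ 1.0474 -0.3088]
plate top tool x mm -17.50906605482677 slopes deg y,z [-0.0493 -0.0238] 29826
plate top z 0.14668533367943573
ring [112 268  58  54 960] (590.54443359375, -123.19236755371094) 12.853702545166016
ring [469 269  58  53 984] (548.2857666015625, -277.8441162109375) 12.952815055847168
span 0.16032142183343617 nest [ 0.5694 -0.2005] yaw -15.28301803469012
plate centre in tool y,z mm [-0.0124  0.5154] in jig [-3.8  11.59]
19.0167 [-3.67 11.97] [ 0.5696 -0.2002  0.1292] F jig 0.39817776931264365 -0.04996114195455391 -6.921733716740958
```

With the firmer grip the plate squared itself to the tool (slope -0.05°), so I'll undo the tilt. Then correct the remaining offset and look again.

{"api": "carry_out", "payload": {
  "offset": [
    [0, 0.1, 0.3],
    [0, 0.2, 0.5],
    [0, 0.1, 0.3],
    [0, 0, 0],
    [0, 0, 0]
  ],
  "delta_rot": [
    [0, 0, -0.4],
    [0, 0, -0.4],
    [0, 0, -0.3],
    [0, 0, 0],
    [0, 0, 0]
  ]
}}

```text
time: 19.43
tool_pos: [0.5707, -0.2132, 0.1292]
tcp_rot: [1.404, 1.07, -1.404]
wrist_force: [-0.7, 0.7, -7.2]
width: 0.163
```

{"api": "carry_out", "payload": {
  "offset": [
    [0.5, 0, 0],
    [1, 0, 0],
    [0.5, 0, 0],
    [0, 0, 0],
    [0, 0, 0]
  ],
  "delta_rot": [
    [0, 0, 0],
    [0, 0, 0],
    [0, 0, 0],
    [0, 0, 0],
    [0, 0, 0]
  ]
}}

```text
time: 19.85
tool_pos: [0.5694, -0.2122, 0.1078]
tcp_rot: [1.403, 1.073, -1.406]
wrist_force: [0.0, 0.5, -7.4]
width: 0.165
```

```bash
python3 held.py; python3 -c "
from h import *
im,d=read_camera('top'); np.savez('top3',im=im,d=d)
w=cv2.imread('pics/held.png'); t=cv2.cvtColor(im,cv2.COLOR_RGB2BGR)[225:315,355:475]
cv2.imwrite('pics/c3.png',np.vstack([cv2.resize(w[230:330,80:560],(800,167)),cv2.resize(t,(560,420),interpolation=2)[:, :].repeat(1,1) if 0 else cv2.copyMakeBorder(cv2.resize(t,(560,420),interpolation=2),0,0,0,240,0)]))"
```

```text
19.85 [ 0.5694 -0.2122  0.1078] F [ 0.   0.5 -7.4] M [-0.02  0.01  0.05] w 0.16464097616819542
yaw -15.338972602417725 tilt [-0.1495  0.0335]
plate top tool x mm -17.504188950754592 slopes deg y,z [-0.0444  0.0113] 28561
plate top z 0.12530540144641394
ring [112 268  57  54 957] (590.9823608398438, -135.46063232421875) 12.905557632446289
ring [469 269  58  53 979] (548.5128173828125, -290.0588684082031) 12.94823169708252
span 0.16032553359252552 nest [ 0.5697 -0.2128] yaw -15.360755001273924
plate centre in tool y,z mm [0.4523 0.4595] in jig [-0.23 -0.12]
```

View pics/c3.png

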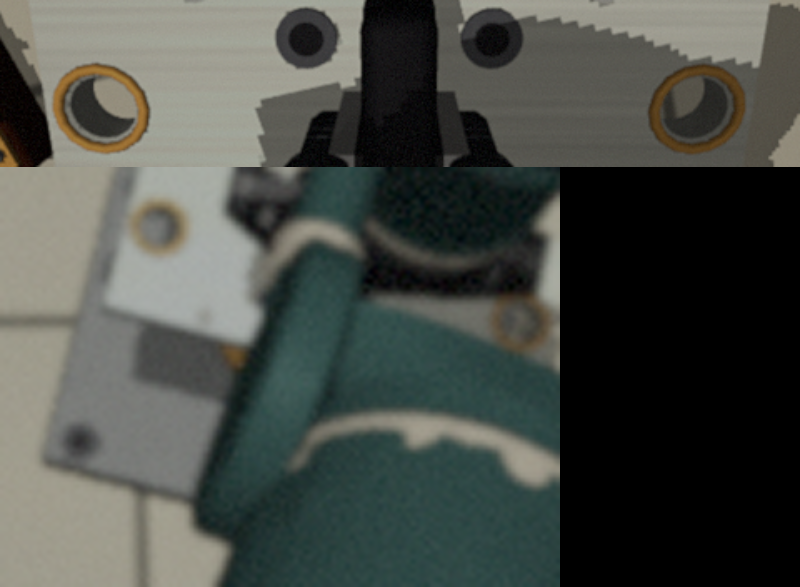

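The upper strip shows both brass rings, at (101,108) and (697,108), the plate level, and bench visible past the pins through the holes. The lower strip shows the rings over the pins. The remaining error is under 1 mm, so I'll correct it and lower to just above the pin tips.

{"api": "carry_out", "payload": {
  "offset": [
    [0.8, 0.05, -0.05],
    [1, 0, 0],
    [0.8, 0, 0],
    [0.4, 0, 0],
    [0, 0, 0]
  ],
  "delta_rot": [
    [0, 0, 0],
    [0, 0, 0],
    [0, 0, 0],
    [0, 0, 0],
    [0, 0, 0]
  ]
}}

```text
time: 20.37
tool_pos: [0.5694, -0.2116, 0.0768]
tcp_rot: [1.402, 1.074, -1.407]
wrist_force: [0.2, 0.1, -6.9]
width: 0.169
```

{"api": "carry_out", "payload": {
  "offset": [
    [0, 0, 0],
    [0, 0, 0],
    [0, 0, 0],
    [0, 0, 0],
    [0, 0, 0]
  ],
  "delta_rot": [
    [0, 0, 0],
    [0, 0, 0],
    [0, 0, 0],
    [0, 0, 0],
    [0, 0, 0]
  ]
}}

```text
time: 20.78
tool_pos: [0.5715, -0.2126, 0.0798]
tcp_rot: [1.404, 1.069, -1.403]
wrist_force: [0.5, -0.2, -7.3]
width: 0.165
```

```bash
python3 held.py
cat > pinhole.py <<'E'
from jig import *
# pin tips seen through the holes
s,im,d=snap("wrist"); P=pts("wrist",s,d); T=tool(s)
m=((P[...,2]>.066)&(P[...,2]<.0765)).astype(np.uint8); m[:240]=0; m[345:]=0
n,l,st,c=cv2.connectedComponentsWithStats(m); tp=[]
for i in range(1,n):
    if st[i,4]>20: q=P[l==i]; print("pin",st[i],q.mean(0),q[:,2].max())
save(im,"ph.png")
E
python3 pinhole.py
```

```text
20.7833 [ 0.5715 -0.2126  0.0798] F [ 0.5 -0.2 -7.3] M [ 0.04  0.04 -0.03] w 0.1649924308774182
yaw -15.343061826375141 tilt [ 0.0431 -0.0474]
plate top tool x mm -17.48652322522853 slopes deg y,z [-0.0454  0.018 ] 28898
plate top z 0.09726190407028182
ring [112 268  57  54 956] (593.0135498046875, -135.80206298828125) 12.886771202087402
ring [469 269  58  53 980] (550.469970703125, -290.4261779785156) 12.928722381591797
span 0.1603701127370188 nest [ 0.5717 -0.2131] yaw -15.383811799044476
plate centre in tool y,z mm [0.392  0.4756] in jig [1.79 0.06]
```

{"api": "carry_out", "payload": {
  "offset": [
    [0.2, -0.15, -0.05],
    [0.4, 0, 0],
    [0.4, 0, 0],
    [0.3, 0, 0],
    [0, 0, 0]
  ],
  "delta_rot": [
    [0, 0, 0],
    [0, 0, 0],
    [0, 0, 0],
    [0, 0, 0],
    [0, 0, 0]
  ]
}}

```text
time: 21.3
tool_pos: [0.5688, -0.2111, 0.0648]
tcp_rot: [1.403, 1.072, -1.405]
wrist_force: [-1.2, -0.6, -7.8]
width: 0.169
```

{"api": "carry_out", "payload": {
  "offset": [
    [0, 0, 0],
    [0, 0, 0],
    [0, 0, 0],
    [0, 0, 0],
    [0, 0, 0]
  ],
  "delta_rot": [
    [0, 0, 0],
    [0, 0, 0],
    [0, 0, 0],
    [0, 0, 0],
    [0, 0, 0]
  ]
}}

```text
time: 21.72
tool_pos: [0.57, -0.2116, 0.0665]
tcp_rot: [1.403, 1.07, -1.404]
wrist_force: [-0.2, 0.4, -6.3]
width: 0.168
```

```bash
python3 held.py;  python3 pinhole.py; python3 -c "
from h import *
w=cv2.imread('pics/ph.png'); cv2.imwrite('pics/ph2.png',np.hstack([cv2.resize(w[245:345,90:190],(400,400),interpolation=2),cv2.resize(w[245:345,450:550],(400,400),interpolation=2)]))"
```

```text
21.7167 [ 0.57   -0.2116  0.0665] F [-0.2  0.4 -6.3] M [0.06 0.05 0.01] w 0.16777608914119171
yaw -15.343887710079809 tilt [ 0.0155 -0.0385]
plate top tool x mm -17.510213904928026 slopes deg y,z [-0.0304  0.0107] 28976
plate top z 0.084002595643076
ring [112 268  57  54 957] (591.51318359375, -134.8734588623047) 12.886780738830566
ring [469 269  58  53 983] (549.038818359375, -289.5054626464844) 12.941777229309082
span 0.1603593723371779 nest [ 0.5703 -0.2122] yaw -15.359220275492614
plate centre in tool y,z mm [0.4421 0.4841] in jig [0.13 0.57]
pin [128 277  33  30 310] [ 0.5886 -0.1283  0.0732] 0.07649551205352562
pin [142 277  19  19 217] [ 0.5916 -0.1353  0.0743] 0.07625524199433589
pin [477 277  20  19 236] [ 0.5494 -0.2893  0.0742] 0.07640706278206377
pin [477 277  32  31 317] [ 0.5433 -0.2934  0.0733] 0.07647638298670481
```

View pics/ph2.png

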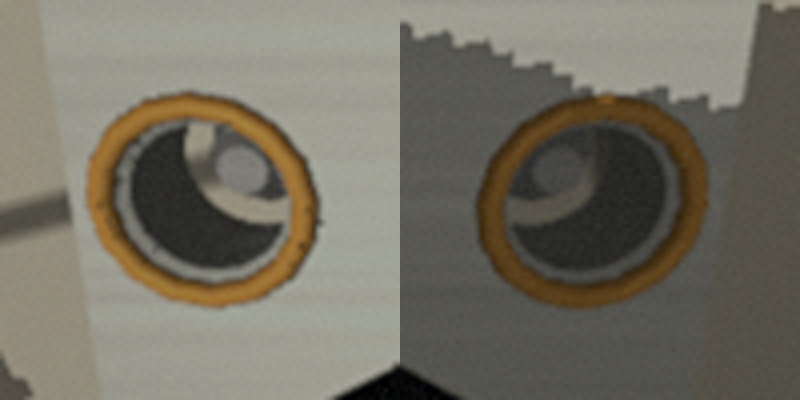

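The crop shows both pin tips inside the holes, at (242,168) left and (560,168) right. Pin tips and rings agree to 0.5 mm: midpoints (0.5705,-0.2123) and (0.5703,-0.2122). Lowering slowly.

{"api": "carry_out", "payload": {
  "offset": [
    [0.1, 0, 0],
    [0.2, 0, 0],
    [0.2, 0, 0],
    [0.2, 0, 0],
    [0.2, 0, 0]
  ],
  "delta_rot": [
    [0, 0, 0],
    [0, 0, 0],
    [0, 0, 0],
    [0, 0, 0],
    [0, 0, 0]
  ]
}}

```text
time: 22.23
tool_pos: [0.5697, -0.2115, 0.0568]
tcp_rot: [1.403, 1.07, -1.404]
wrist_force: [-0.1, 0.1, -7.5]
width: 0.168
```

{"api": "carry_out", "payload": {
  "offset": [
    [0.2, 0, 0],
    [0.2, 0, 0],
    [0.2, 0, 0],
    [0.2, 0, 0],
    [0.2, 0, 0]
  ],
  "delta_rot": [
    [0, 0, 0],
    [0, 0, 0],
    [0, 0, 0],
    [0, 0, 0],
    [0, 0, 0]
  ]
}}

```text
time: 22.65
tool_pos: [0.5698, -0.2116, 0.047]
tcp_rot: [1.403, 1.07, -1.404]
wrist_force: [0.6, -0.5, -6.6]
width: 0.165
```

```bash
python3 held.py; python3 st.py
```

```text
22.65 [ 0.5698 -0.2116  0.047 ] F [ 0.6 -0.5 -6.6] M [-0.   -0.01 -0.03] w 0.16517122548403038
yaw -15.344482070652655 tilt [-0.0074 -0.0299]
plate top tool x mm -17.500775372564608 slopes deg y,z [-0.0247  0.0141] 28900
plate top z 0.06453183753048336
ring [112 268  58  54 959] (591.302978515625, -134.84141540527344) 12.897085189819336
ring [469 269  58  53 981] (548.8671875, -289.4653625488281) 12.944934844970703
span 0.16034139013172669 nest [ 0.5701 -0.2122] yaw -15.346691158828657
plate centre in tool y,z mm [0.4245 0.4934] in jig [-0.06  0.55]
22.7 [-0.83  1.1 ] [ 0.5695 -0.2114  0.0465] F jig -0.6509407567669554 0.18873430948672756 -7.4466744126019835
```

The plate is on the pins with no side load. Continuing to the collars.

{"api": "carry_out", "payload": {
  "offset": [
    [0.25, 0, 0],
    [0.25, 0, 0],
    [0.25, 0, 0],
    [0.25, 0, 0],
    [0.2, 0, 0]
  ],
  "delta_rot": [
    [0, 0, 0],
    [0, 0, 0],
    [0, 0, 0],
    [0, 0, 0],
    [0, 0, 0]
  ]
}}

```text
time: 23.12
tool_pos: [0.5696, -0.2115, 0.0348]
tcp_rot: [1.403, 1.07, -1.404]
wrist_force: [-0.2, 0.4, -7.2]
width: 0.164
```

{"api": "carry_out", "payload": {
  "offset": [
    [0.1, 0, 0],
    [0.1, 0, 0],
    [0.1, 0, 0],
    [0.05, 0, 0],
    [0, 0, 0]
  ],
  "delta_rot": [
    [0, 0, 0],
    [0, 0, 0],
    [0, 0, 0],
    [0, 0, 0],
    [0, 0, 0]
  ]
}}

```text
time: 23.53
tool_pos: [0.5698, -0.2115, 0.0316]
tcp_rot: [1.403, 1.07, -1.404]
wrist_force: [-0.6, 0.7, -7.5]
width: 0.168
```

```bash
python3 held.py; python3 st.py
```

```text
23.5333 [ 0.5698 -0.2115  0.0316] F [-0.6  0.7 -7.5] M [-0.04  0.05 -0.02] w 0.16763125984631225
yaw -15.346429201361186 tilt [-0.0123 -0.0253]
plate top tool x mm -17.504823961797673 slopes deg y,z [-0.028   0.0129] 28358
plate top z 0.04915090811496599
ring [112 268  58  54 705] (591.2571411132812, -134.92108154296875) 12.829164505004883
ring [469 269  58  53 714] (548.9114990234375, -289.37353515625) 12.851903915405273
span 0.16015215837185565 nest [ 0.5701 -0.2121] yaw -15.331827336192521
plate centre in tool y,z mm [0.4824 0.4997] in jig [-0.07  0.56]
23.5833 [-0.52  1.06] [ 0.5698 -0.2115  0.0317] F jig 0.5704293817437269 -0.2761732231453848 -6.884770268328626
```

About 1 mm above the collars. Creeping down until the weight transfers.

{"api": "carry_out", "payload": {
  "offset": [
    [0.05, 0, 0],
    [0.05, 0, 0],
    [0.05, 0, 0],
    [0, 0, 0],
    [0, 0, 0]
  ],
  "delta_rot": [
    [0, 0, 0],
    [0, 0, 0],
    [0, 0, 0],
    [0, 0, 0],
    [0, 0, 0]
  ]
}}

```text
time: 24.0
tool_pos: [0.5699, -0.2116, 0.0306]
tcp_rot: [1.403, 1.07, -1.404]
wrist_force: [-1.4, 0.9, -3.6]
width: 0.168
```

```bash
python3 st.py
```

```text
24.0 [-0.35  1.05] [ 0.5699 -0.2116  0.0306] F jig -1.5500996437364705 0.4602515199980094 -3.5957529824509895
```

{"api": "carry_out", "payload": {
  "offset": [
    [0.05, 0, 0],
    [0.05, 0, 0],
    [0.05, 0, 0],
    [0, 0, 0],
    [0, 0, 0]
  ],
  "delta_rot": [
    [0, 0, 0],
    [0, 0, 0],
    [0, 0, 0],
    [0, 0, 0],
    [0, 0, 0]
  ]
}}

```text
time: 24.42
tool_pos: [0.57, -0.2116, 0.0306]
tcp_rot: [1.403, 1.07, -1.404]
wrist_force: [-5.2, 1.2, 6.3]
width: 0.164
```

```bash
python3 held.py; python3 st.py
```

```text
24.4167 [ 0.57   -0.2116  0.0306] F [-5.2  1.2  6.3] M [ 0.39  0.9  -0.04] w 0.16405936829090173
yaw -15.33873837258212 tilt [ 0.0113 -0.038 ]
plate top tool x mm -17.534571948719147 slopes deg y,z [0.1027 0.0759] 28349
plate top z 0.04811046066549621
ring [112 269  57  53 712] (591.5478515625, -134.96072387695312) 12.868536949157715
ring [469 269  58  53 710] (549.1036376953125, -289.41229248046875) 12.899330139160156
span 0.1601773964543376 nest [ 0.5703 -0.2122] yaw -15.365915511657956
plate centre in tool y,z mm [0.4316 0.4644] in jig [0.18 0.58]
24.4667 [-0.22  1.01] [ 0.5701 -0.2117  0.0306] F jig -6.2294403540597285 0.10927230827281642 6.079679293818839
```

Fully seated: plate top at 48.1 mm (48.0 expected), level to 0.1°, with the load carried by the collars. Relieving the load, releasing and rising.

{"api": "carry_out", "payload": {
  "offset": [
    [-0.05, 0, 0],
    [-0.05, 0, 0],
    [0, 0, 0],
    [0, 0, 0],
    [0, 0, 0]
  ],
  "delta_rot": [
    [0, 0, 0],
    [0, 0, 0],
    [0, 0, 0],
    [0, 0, 0],
    [0, 0, 0]
  ]
}}

```text
time: 24.88
tool_pos: [0.57, -0.2116, 0.0306]
tcp_rot: [1.403, 1.07, -1.404]
wrist_force: [-4.0, 1.9, 5.8]
width: 0.162
```

{"api": "carry_out", "payload": {
  "offset": [
    [0, 0, 0],
    [0, 0, 0],
    [0, 0, 0],
    [0, 0, 0],
    [0, 0, 0]
  ],
  "delta_rot": [
    [0, 0, 0],
    [0, 0, 0],
    [0, 0, 0],
    [0, 0, 0],
    [0, 0, 0]
  ],
  "fingers": 0.2
}}

```text
time: 25.3
tool_pos: [0.5702, -0.2117, 0.0297]
tcp_rot: [1.403, 1.069, -1.404]
wrist_force: [0.2, 0.2, 0.0]
width: 0.596
```

{"api": "carry_out", "payload": {
  "offset": [
    [-0.3, 0, 0],
    [-0.8, 0, 0],
    [-1.5, 0, 0],
    [-2, 0, 0],
    [-3, 0, 0]
  ],
  "delta_rot": [
    [0, 0, 0],
    [0, 0, 0],
    [0, 0, 0],
    [0, 0, 0],
    [0, 0, 0]
  ]
}}

```text
time: 25.72
tool_pos: [0.5678, -0.2107, 0.1044]
tcp_rot: [1.402, 1.075, -1.407]
wrist_force: [-0.1, 0.0, -0.8]
width: 0.599
```

{"api": "carry_out", "payload": {
  "offset": [
    [-3, -1, 0],
    [-2, -2, 0],
    [-1, -3, 0],
    [0, -3, 0],
    [0, -2, 0]
  ],
  "delta_rot": [
    [0, 0, 0],
    [0, 0, 0],
    [0, 0, 0],
    [0, 0, 0],
    [0, 0, 0]
  ]
}}

```text
time: 26.13
tool_pos: [0.4626, -0.1821, 0.1677]
tcp_rot: [1.404, 1.068, -1.403]
wrist_force: [-0.7, 0.1, 0.5]
width: 0.603
```

{"api": "carry_out", "payload": {
  "offset": [
    [0, 0, 0],
    [0, 0, 0],
    [0, 0, 0],
    [0, 0, 0],
    [0, 0, 0]
  ],
  "delta_rot": [
    [0, 0, 0],
    [0, 0, 0],
    [0, 0, 0],
    [0, 0, 0],
    [0, 0, 0]
  ]
}}

```text
time: 26.55
tool_pos: [0.4646, -0.1827, 0.1659]
tcp_rot: [1.403, 1.07, -1.404]
wrist_force: [-0.6, -0.0, 0.7]
width: 0.597
```

Run:
```python
from jig import *
s,im,d=snap("wrist"); save(im,"end.png"); print(s["time"],s["tool_pos"],s["wrist_force"])
P=pts("wrist",s,d); hsv=cv2.cvtColor(im,cv2.COLOR_RGB2HSV); X=P-np.array([*N,0]); jx=X[...,0]*XV[0]+X[...,1]*XV[1]; jy=X[...,0]*YV[0]+X[...,1]*YV[1]
m=(abs(jx)<.038)&(abs(jy)<.09)&(hsv[...,2]>90)&(hsv[...,1]<50)&(P[...,2]>.03)&(P[...,2]<.06)
A=np.c_[jx[m],jy[m],np.ones(m.sum())]; k=np.linalg.lstsq(A,P[...,2][m],rcond=None)[0]; print("plate top z",k[2],"tilt deg",np.degrees(k[:2]),m.sum())
br=(hsv[...,1]>110)&(abs(hsv[...,0].astype(int)-20)<7)&(hsv[...,2]>50)&(abs(P[...,2]-.032)<.004)&(abs(jx)<.06)&(abs(jy)<.05)
print("disc visible px",br.sum(), "rear edge jig x",np.sort(jx[br])[:5]*1000 if br.any() else None)
if br.any():
    q=np.c_[jx[br],jy[br]]*1000; r=q[q[:,0]<np.percentile(q[:,0],100)]; print("y range",q[:,1].min(),q[:,1].max(),"x range",q[:,0].min(),q[:,0].max())
```

```text
26.55 [ 0.4646 -0.1827  0.1659] [-0.5641 -0.0492  0.703 ]
plate top z 0.048192665916931755 tilt deg [-0.0233  0.0351] 20540
disc visible px 0 rear edge jig x None
```

View pics/end.png

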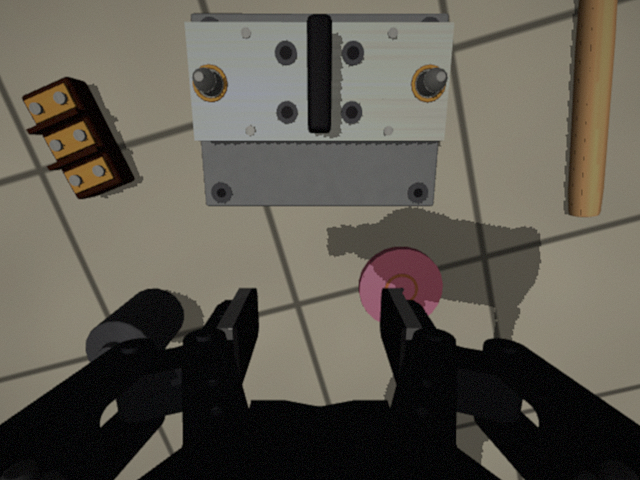

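The view shows the plate home, with both pins through the rings at (210,82) and (430,82) and the handle clear. The disc does not protrude on the near side, and the contact block, slug, pink disc and hammer stand undisturbed. Handing in.

```bash
python3 -c "
from workcell import *
print(finish_job())"
```

```text
the job is handed in; nothing more can be done
None
```

The job is handed in: the disc was pushed against both stop pins, then the drill plate was lowered over the guide pins and released. It took about 27 s of robot time.

**Disc:** I pushed it with the half-open jaws. The first push left it about 1 mm short of the +y stop pin, so I nudged it again. It then measured 45.8 and 45.9 mm from the stop pins, centre to centre, where 46.0 means touching. After backing off it was within 0.3 mm of the nest.

**Plate:** It went on level, with no side load until it reached the collars. After release its top measured 48.2 mm above the bench (48.0 expected), with tilt under 0.05°. The gripper was clear.

**What failed or disagreed:**
- **Fingertip offset:** The real fingertips sit about 25–30 mm behind the reported TCP. The camera and the contact with the slab differed by about 7 mm on how far.
- **First pushes:** My first pass went over the disc without touching it. The next pressed the tips on the slab at about 89 N wrist force, against the 120 N limit.
- **Hidden disc:** The disc cannot be seen under the plate, so its final place rests on the measurement before the plate went on. The gripper did not touch it after that.
- **Bystanders:** The things in the last picture looked unmoved. I did not check the others with a final top view.

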